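# Ready the compaction table

### The job

Make the bench compaction table ready for the next prism: with the scraper block, push the three broken mortar pieces off the steel plate into the catch tray at its end, keeping the fingers off them, and stand the scraper back in its shallow tray. Then set the empty mould down, upright, in the middle of the plate and lengthwise with it. Last, throw the ball lever out of its middle notch into the end notch marked by the raised arrowhead, leave it fully home, and do not disturb the other things on the bench.

Things in the scene. Friction and masses are not known exactly. Their poses are not given: they have to be found in the camera images.
- shaker: Bench compaction table, fixed: a flat steel plate 140 (x) x 240 (y) mm with its top 60 mm above the bench, open all round. Origin at bench level under the plate's centre. An open aluminium catch tray, as wide as the plate, adjoins its +y end from y = +120 to +250 mm; its floor is 4 mm and its rim 50 mm above the bench.
- frag_a: Broken grey mortar piece on the plate, about 48 x 30 mm and 24 mm high. Origin at the centre of its underside.
- frag_b: Broken grey mortar piece on the plate, about 42 x 32 mm and 26 mm high. Origin at the centre of its underside.
- frag_c: Broken grey mortar piece on the plate, about 36 x 28 mm and 22 mm high. Origin at the centre of its underside.
- rest: Shallow open aluminium tray for the scraper, fixed: 170 (x) x 80 (y) mm outside, 4 mm walls, rim 14 mm and floor 4 mm above the bench. Origin at bench level under its centre.
- scraper: Scraper block standing on its rubber edge in the shallow tray: 130 mm long (x), 90 mm tall (z); the lower 24 mm is a black rubber strip 24 mm thick, above it a pale wooden block 28 mm thick (y). 0.2 kg. Origin at the centre of the rubber edge's underside.
- mould: Empty prism mould, dark steel: an open-topped trough 180 mm long (x), 56 mm wide (y), 50 mm high, walls 7 mm, about 0.55 kg, standing on the bench. Origin at the centre of its underside.
- console: Lever console, fixed box: 130 mm (x, from -60 to +70) x 158 mm (y), top 120 mm above the bench. In its top is a gate: a lane along y, centred 24 mm on the -x side of the notches, from which three notches 24 mm wide open towards +x, at y = -43, 0 and +43 mm, divided by teeth. Origin at bench level, below the middle notch.
- sweep (a joint): Swing of the lever along the lane (rad) about a pivot 30 mm above the bench at the console's origin, axis along the console's x; 0 in the middle notch, + leans towards the console's +y. The end notches are at -0.45 and +0.45, each with about 0.06 of play. Moves easily in the lane and stays where it is left; blocked by the teeth while in a notch.
- latch (a joint): Tilt of the lever (rad) about the same pivot, crosswise to the swing: 0 = spring-held fully home in a notch, + leans towards the console's -x, out of the notch; it clears the teeth beyond 0.17 and stops at 0.28. The spring pulls with 2 N at the knob when home, about 5 N in the lane.
- lever_knob (a point): Centre of the lever's black ball, 36 mm across, on a 12 mm shaft, 160 mm from the pivot (190 mm above the bench in the middle notch).
- lever_neck (a point): Point on the lever's shaft 90 mm from the pivot, at the level of the gate.
- mark: Raised brass arrowhead (two bars in a V, about 35 x 35 mm, 6 mm high) on the console's top beside one of the two end notches, pointing at it; the other end notch has a plain brass disc. Origin: the arrow's tip, 28 mm on the console's +x side of the notch's seat.
- mark_notch (a point): Where the lever's shaft stands when it is home in the marked notch, at the level of the console's top (z = 120 mm).
- oil: White plastic bottle, 64 mm across, 170 mm tall; a bystander, to be left alone. Origin at its underside's centre.
- core: Grey mortar cylinder, 70 mm across, 100 mm tall; a bystander, to be left alone. Origin at its underside's centre.
- mallet: Hammer lying on the bench; a bystander, to be left alone. Origin at its underside's centre.
- cup: White mug, 80 mm across, 90 mm tall; a bystander, to be left alone. Origin at its underside's centre.
- cube: Grey mortar cube of 70 mm; a bystander, to be left alone. Origin at its underside's centre.
- spanner: Open-ended spanner lying on the bench; a bystander, to be left alone. Origin at its underside's centre.
- bowl: Small steel bowl, 90 mm across; a bystander, to be left alone. Origin at its underside's centre.
There are look-alikes about, which are no part of the job. What is shaped like the mould but purple is not meant.

How it is judged:
By the outcome, as a careful person would: the job done as asked, in the order asked, and still so for the second after the job is handed in, with the robot touching nothing.
It also fails if it takes over 72 s, if anything falls off the work surface, if the arm or the gripper's body presses on something with over 40 N, if the wrist force passes 120 N, or if a joint passes its speed limit or range.

### The arm

A 6-joint arm with a two-finger parallel gripper is mounted at the origin on the work surface. World frame = base frame: x ahead of the robot, y to its left, z up, the work surface at z = 0. Lengths are in m, angles in degrees, forces in N, time in s.
With the tool pointing down it reaches from about 0.3 to 1 m from the base axis. Payload 5.1 kg.
Tool frame: the origin (TCP) lies at the centre of the arm's flange, where the gripper is bolted on; the fingertips stand 190 mm ahead of it and the grasp point (between the pads) lies 171 mm ahead of it (robot.grip_point_offset is the distance from the TCP to the grasp point, in m); z points along the fingers, y is the direction in which the jaws open and shut (so a half turn about z gives the same grasp; the last joint's range is limited). The gripper opens to 95 mm and grips with 3 to 60 N. Pads are 20 mm wide; open, the fingers measure 119 mm over their backs; the gripper's body (75 mm by 180 mm) begins 59 mm behind the grasp point.
Start: joints at [66.83, 7.093, 94.555, -0, 78.352, -4.733], TCP at [0.206, 0.617, 0.405] pointing down, gripper open.
Joint ranges: [-149.61, 149.61], [-58.7, 133.49], [1.44, 155.28], [-77.14, 257.14], [18.33, 153.61], [-166.67, 166.67]. Speed limits (degrees/s): [147.25, 147.25, 180, 180, 180, 180].

### API

Orientations are given as [roll, pitch, yaw] about the fixed x, y, z axes, in that order (R = Rz(yaw) Ry(pitch) Rx(roll)).
In Python, from station import observe, imaging, robot gives the robot as it stands.
- The arm moves only by the tool move_arm, never from a script. Its argument "commands" is a list that holds one entry, the list of rows, each a list of 7 numbers: the finger opening in m, from 0 to 0.0951, then the shift along the world's x, y, z in m, then the turn, a rotation vector about the world's x, y, z in degrees. A call has exactly 8 rows; each row shifts and turns the commanded pose from where the row before left it; what a row does not reach is not made up. A row lasts 1/10 s, in which the tool goes at most 50 mm and 8.59 degrees, less where a joint would pass 70% of its speed; a pose out of reach is approached as far as the arm can. A call is refused whole if a number of a shift passes 0.05 or a number of a turn 8.59, either way. A call with a gripper value outside its range is refused whole. The fingers move at their own pace and stop on an object; the grip force is fixed at half the most. Time passes only in rows, so rows that do not move let the fingers close, or fill a call up. It gives the time, the measured TCP pose, the force and the opening at its end, in the units of the state.
- observe(): the state, without advancing time (a new reading comes with each control period).
- imaging.get_image(name): name is "side" or "top" or "wrist"; returns a dict with "pixels" (400x640x3 uint8, blue, green, red), "z_map" (400x640 float32, m along the optical axis (not along the pixel's ray), 0 where there is no reading), "mtx" (3x3 intrinsics, pixels), "extrinsics" (4x4, takes a point from camera to world coordinates). Camera axes: x right, y down, z forward; pixel columns grow to the right and rows downward; lengths in m; the calibration is good to about 2 mm. A picture is of the moment at which its call begins.
- robot.job_done(): hands the job in, once; it reports no verdict.
The state is a dict: "time_s": time; "joints": joint angles; "qd": joint speeds; "joint_torque": joint torques, N m; "ee_pos": TCP position; "tool_rot": TCP orientation; "force": force on the tool from outside, world axes, zero at the start; "ft_torque": the same for the moment, N m; "gripper_width": opening from 0.0 (shut) to 1.0 (fully open).
Only numpy, scipy, OpenCV 4.12 (cv2) and the standard library are available. Lean on these libraries where they do the work, as an engineer would, in place of code of your own. Each camera call takes 0.05 s, during which the arm holds its last target.

## Working session

There is one attempt and no reset: what is moved stays moved. The work goes in short steps, Python scripts to look and compute and a tool call to move; the robot and the scene stay as the last step left them, time stands still between calls to the robot, and variables do not carry over. Pictures are saved under pics/ and viewed, and the job is handed in when it is done.

Besides the shell and the picture viewer there is one more tool, called after "Call:" by a JSON object that holds its "op" and its "data", one argument or row to a line. move_arm: Moves the arm, as the interface text tells. Its arguments: {"type":"object","properties":{"commands":{"type":"array"}},"required":["commands"]}

```bash
mkdir -p pics
cat > h.py <<'E'
import numpy as np, cv2
from station import observe, imaging, robot
def grab(n,tag):
    d=imaging.get_image(n); np.savez('pics/'+tag+'.npz',**d); cv2.imwrite('pics/'+tag+'.png',d['pixels']); return d
def load(tag): return dict(np.load('pics/'+tag+'.npz'))
def cloud(d):
    z=d['z_map'].astype(float); K=d['mtx']; v,u=np.mgrid[:z.shape[0],:z.shape[1]]
    p=np.stack([(u-K[0,2])/K[0,0]*z,(v-K[1,2])/K[1,1]*z,z],-1)
    T=d['extrinsics']; w=p@T[:3,:3].T+T[:3,3]; w[z==0]=np.nan; return w
def ray(d,u,v,h):
    K=d['mtx'];T=d['extrinsics']; r=T[:3,:3]@np.array([(u-K[0,2])/K[0,0],(v-K[1,2])/K[1,1],1]); c=T[:3,3]
    return c+r*(h-c[2])/r[2]
E
python3 - <<'E'
from h import *
s=observe(); print(s, robot.grip_point_offset)
for n in ['side','top','wrist']:
    d=grab(n,n+'0'); print(n,d['mtx'].round(1).tolist(),d['extrinsics'].round(3).tolist(),(d['z_map']>0).mean())
E
```

```text
{'time_s': 0.0, 'joints': array([ 6.68295101e+01,  7.13564439e+00,  9.46326782e+01, -5.43310348e-04,
        7.83513765e+01, -4.73297699e+00]), 'qd': array([ 0.02424184,  0.0417607 , -0.02518432,  0.12094979, -0.01024351,
       -0.02351114]), 'joint_torque': array([-1.40460375e-03, -4.17620015e+01, -3.59923518e+01,  7.72783742e-02,
        4.95306705e-02, -2.14569041e-04]), 'ee_pos': array([0.20551425, 0.61640554, 0.40347685]), 'tool_rot': array([-1.79880665e+02, -9.34653964e-03,  1.61562588e+02]), 'force': array([ 0.00212856, -0.27955621, -0.08620055]), 'ft_torque': array([0.04479575, 0.00103597, 0.0198558 ]), 'gripper_width': 1.003553198376119} 0.1713
side [[384.5, 0.0, 320.5], [0.0, 384.5, 200.3], [0.0, 0.0, 1.0]] [[0.916, -0.209, 0.343, 0.155], [-0.401, -0.458, 0.793, -0.843], [-0.009, -0.864, -0.504, 0.733], [0.0, 0.0, 0.0, 1.0]] 0.9958828125
top [[423.6, 0.0, 326.6], [0.0, 423.6, 205.8], [0.0, 0.0, 1.0]] [[-0.004, -0.993, 0.118, 0.408], [-1.0, 0.006, 0.015, 0.09], [-0.016, -0.118, -0.993, 1.473], [0.0, 0.0, 0.0, 1.0]] 0.9960546875
wrist [[343.1, 0.0, 319.0], [0.0, 343.1, 189.8], [0.0, 0.0, 1.0]] [[0.316, 0.913, 0.259, 0.132], [0.949, -0.304, -0.087, 0.64], [-0.001, 0.273, -0.962, 0.383], [0.0, 0.0, 0.0, 1.0]] 0.995921875
```

View pics/top0.png

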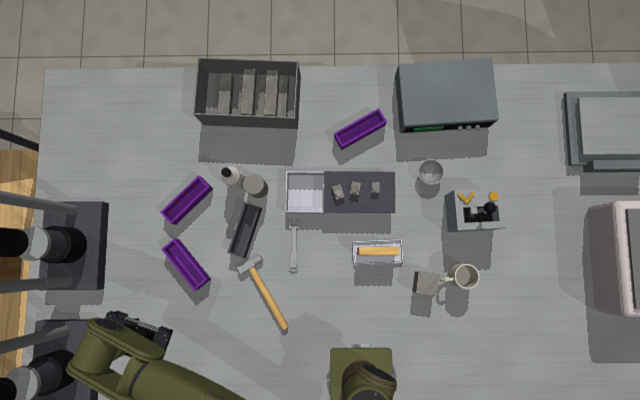

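View pics/side0.png

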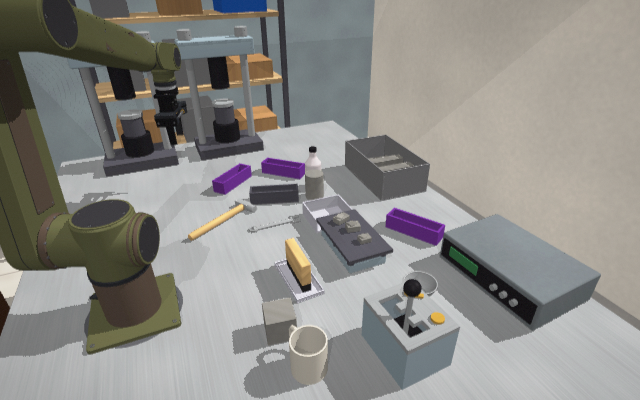

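View pics/wrist0.png

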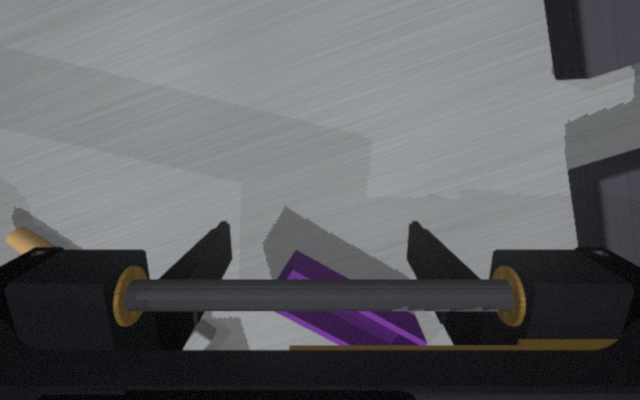

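The top view shows the dark mould at about (246,230). The look-alikes are purple troughs at (187,200), (186,264) and (360,129). The plate and fragments are at (358,190), with the catch tray to the left at (305,192). The scraper is at (378,252). The console is at (473,210), with the arrowhead at (466,198) and the disc at (493,196). I'll check these in crops and measure.

Run:
```python
from h import *
d=load('top0'); im=d['pixels']
a=cv2.resize(im[160:280,210:330],None,fx=3.3,fy=3.3,interpolation=cv2.INTER_CUBIC)
b=cv2.resize(im[160:280,400:520],None,fx=3.3,fy=3.3,interpolation=cv2.INTER_CUBIC)
cv2.imwrite('pics/cropA.png',np.hstack([a,b]))
c=cv2.resize(im[160:280,280:410],None,fx=6,fy=4.9,interpolation=cv2.INTER_CUBIC)
cv2.imwrite('pics/cropB.png',c)
w=cloud(d)
# bench height check & components
print('bench',np.nanmedian(w[290:330,300:340,2]))
def rect(roi,zlo,zhi,name,extra=None):
    u0,v0,u1,v1=roi; m=np.zeros(im.shape[:2],np.uint8)
    s=w[v0:v1,u0:u1]; mm=(s[...,2]>zlo)&(s[...,2]<zhi)
    if extra is not None: mm&=extra[v0:v1,u0:u1]
    n,l,st,ce=cv2.connectedComponentsWithStats(mm.astype(np.uint8))
    for i in range(1,n):
        if st[i,4]<12: continue
        P=s[l==i]; r=cv2.minAreaRect((P[:,:2]*1000).astype(np.float32))
        print(name,st[i,4],'c',np.round(r[0],1),'size',np.round(r[1],1),'ang',round(r[2],1),'z',P[:,2].min().round(3),P[:,2].max().round(3))
rect((225,200,270,262),.035,.07,'mould')
rect((280,165,400,220),.05,.069,'plate')
rect((326,165,400,220),.068,.1,'frags')
rect((345,235,410,270),.07,.12,'scraper')
rect((345,235,410,270),.008,.03,'rest')
rect((435,185,510,235),.105,.135,'console')
rect((435,185,510,235),.15,.25,'knob')
rect((280,165,330,220),.02,.056,'tray')
rect((215,160,270,198),.03,.25,'oilcore')
rect((285,215,300,275),.003,.03,'spanner')
rect((230,250,290,335),.005,.06,'mallet')
rect((405,255,490,300),.03,.1,'cubecup')
rect((410,150,445,190),.01,.1,'bowl')
```

```text
bench 0.0011076666356029108
mould 390 c [499.5 393.2] size [ 58.8 179.3] ang 71.8 z 0.035 0.059
plate 2595 c [624.8  29.9] size [292.1 141.2] ang 89.3 z 0.05 0.069
plate 14 c [587. 251.] size [ 3.9 33.8] ang 89.8 z 0.05 0.057
frags 125 c [633.   16.8] size [34.6 41.6] ang 80.2 z 0.069 0.093
frags 97 c [636.  -50.1] size [27.3 35.1] ang 88.9 z 0.07 0.091
frags 134 c [621.8  74.9] size [48.1 30.8] ang 17.3 z 0.071 0.088
scraper 333 c [426.7 -54.8] size [129.3  25.9] ang 89.8 z 0.077 0.103
rest 217 c [421.3 -60.2] size [ 83.3 170.2] ang 2.7 z 0.008 0.021
rest 16 c [421.4  12.5] size [34.2  6.1] ang 1.9 z 0.008 0.028
console 1553 c [ 558.6 -379.4] size [130.5 160.5] ang 2.6 z 0.105 0.133
console 19 c [ 548.5 -385.7] size [24.2  8.1] ang 64.7 z 0.106 0.134
knob 117 c [ 553. -380.] size [32.6 32.1] ang 44.3 z 0.15 0.213
tray 264 c [627.6 187.9] size [129.5 140.9] ang 88.9 z 0.02 0.056
oilcore 836 c [659.6 387.1] size [141.7  68. ] ang 68.4 z 0.03 0.177
spanner 393 c [446.8 232.7] size [192.6  49.2] ang 0.4 z 0.003 0.018
mallet 106 c [416.3 414.9] size [57.1 27.5] ang 89.3 z 0.005 0.059
mallet 774 c [281.5 318. ] size [270.6  88.1] ang 29.6 z 0.005 0.035
cubecup 384 c [ 334.  -325.9] size [ 80.8 104.9] ang 41.6 z 0.03 0.097
cubecup 521 c [ 318.2 -215.2] size [72.2 69.9] ang 80.7 z 0.031 0.078
bowl 422 c [ 696.1 -244.5] size [85.4 87.5] ang 0.7 z 0.01 0.049
```

View pics/cropA.png

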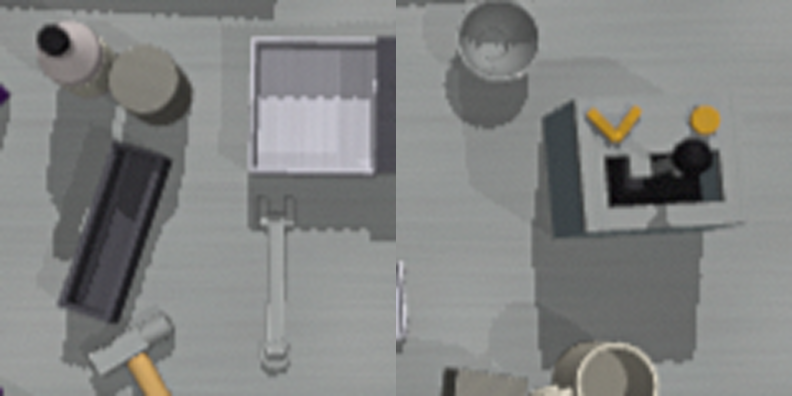

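View pics/cropB.png

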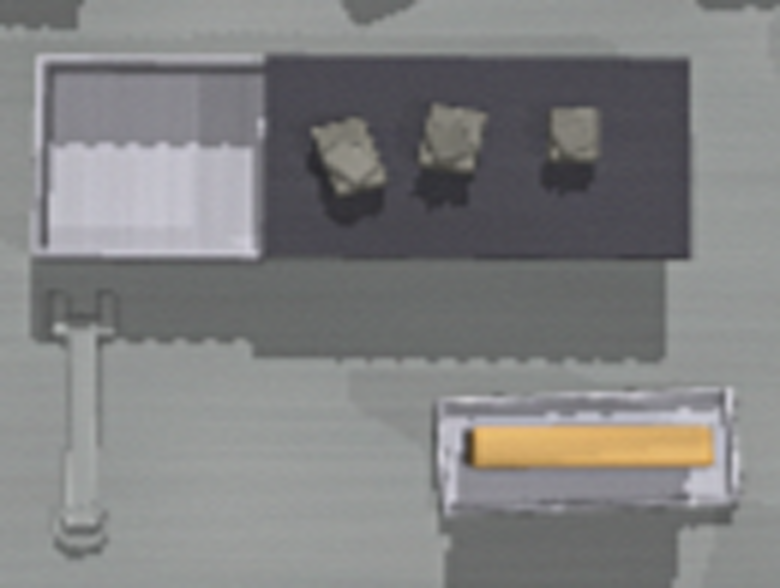

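The crops confirm the choices. The mould is the dark grey trough, not a purple one. The arrowhead lies on the +y side of the console, with its tip towards the left-hand (+y) notch. Next I'll refine positions by casting rays onto planes at the known heights.

Run:
```python
from h import *
d=load('top0'); im=d['pixels']; hsv=cv2.cvtColor(im,cv2.COLOR_BGR2HSV); g=cv2.cvtColor(im,cv2.COLOR_BGR2GRAY)
def cont(mask,roi,h,name,k=0):
    u0,v0,u1,v1=roi; m=np.zeros_like(g); m[v0:v1,u0:u1]=mask[v0:v1,u0:u1]*255
    m=cv2.morphologyEx(m,cv2.MORPH_CLOSE,np.ones((3,3)))
    cs,_=cv2.findContours(m,cv2.RETR_EXTERNAL,cv2.CHAIN_APPROX_NONE); c=max(cs,key=cv2.contourArea)
    P=np.array([ray(d,*p,h)[:2]*1000 for p in c[:,0]],np.float32); r=cv2.minAreaRect(P)
    print(name,'c',np.round(r[0],1),'size',np.round(r[1],1),'ang',round(r[2],2),'bbox',cv2.boundingRect(c),'x',P[:,0].min(),P[:,0].max(),'y',P[:,1].min(),P[:,1].max())
print('grays: plate',im[205,345],'frag',im[188,376],'tray',im[200,305],'mould',im[232,246],im[212,262],'wood',im[251,378],'contop',im[222,460],'conside',im[222,448],'bench',im[300,320])
cont((g<90),(322,165,402,216),.060,'plate')
cont((hsv[...,1]>90)&(hsv[...,0]<28),(345,235,410,270),.094,'wood')
b=(hsv[...,1]>120)&(hsv[...,0]<30)
cont(b,(452,188,480,208),.124,'arrow'); cont(b,(484,188,505,204),.124,'disc')
cont(g<25,(478,195,500,218),.190,'knobtop')
cont(g<110,(225,200,272,262),.05,'mould')
# edges subpixel: plate y- edge, rows
for v in (176,185,200,208):
    row=g[v,380:410].astype(int); print(v,row.tolist())
```

```text
grays: plate [77 73 75] frag [117 125 128] tray [201 193 194] mould [77 72 74] [110 111 109] wood [107 172 213] contop [150 152 148] conside [70 68 59] bench [147 149 147]
plate c [622.2   4.6] size [139.7 243.6] ang 0.48 bbox (322, 172, 73, 42) x 551.3147 691.059 y -116.65799 126.97494
wood c [425.  -54.2] size [129.3  22.5] ang 89.75 bbox (358, 247, 41, 8) x 413.47507 436.53778 y -118.84175 10.4945965
arrow c [ 601.5 -335.8] size [37.9 39.3] ang 43.19 bbox (458, 192, 16, 11) x 577.44244 609.6249 y -358.13617 -310.07123
disc c [ 596.3 -421.3] size [25.4 26.1] ang 87.18 bbox (489, 192, 9, 9) x 583.3442 609.2039 y -434.34296 -408.43094
knobtop c [ 544.4 -372.9] size [49.6 42.7] ang 89.67 bbox (478, 203, 17, 15) x 522.98206 565.6797 y -397.74454 -347.9517
mould c [495.4 387.8] size [138.9 205.7] ang 89.64 bbox (225, 200, 42, 62) x 392.62283 598.70245 y 317.69516 456.77332
176 [76, 76, 74, 75, 74, 78, 77, 77, 74, 76, 77, 76, 75, 73, 79, 146, 153, 150, 150, 149, 152, 150, 150, 153, 150, 150, 150, 151, 153, 151]
185 [81, 75, 73, 74, 76, 75, 77, 75, 75, 76, 76, 75, 76, 72, 77, 146, 153, 152, 150, 150, 151, 151, 149, 150, 148, 149, 148, 150, 147, 149]
200 [75, 74, 77, 76, 76, 77, 75, 77, 76, 77, 76, 77, 76, 72, 77, 131, 153, 152, 151, 152, 153, 151, 152, 153, 152, 152, 151, 153, 152, 151]
208 [74, 77, 77, 76, 78, 76, 76, 77, 77, 77, 75, 77, 75, 75, 76, 128, 152, 154, 152, 153, 151, 152, 153, 153, 151, 152, 151, 152, 152, 150]
```

Call:
{"op": "move_arm", "data": {
  "commands": [
    [[0.095,0.014,-0.042,-0.003,0,0,1.15],[0.095,0.014,-0.042,-0.003,0,0,1.15],[0.095,0.014,-0.042,-0.003,0,0,1.15],[0.095,0.014,-0.042,-0.003,0,0,1.15],[0.095,0.014,-0.042,-0.003,0,0,1.15],[0.095,0.014,-0.042,-0.003,0,0,1.15],[0.095,0.014,-0.042,-0.003,0,0,1.15],[0.095,0.014,-0.042,-0.003,0,0,1.15]]
  ]
}}

```text
time_s: 0.95
ee_pos: [0.3175, 0.2789, 0.3804]
tool_rot: [-180.0, 0.0, 170.8]
force: [1.6, -0.1, -0.1]
gripper_width: 1.001
```

Call:
{"op": "move_arm", "data": {
  "commands": [
    [[0.095,0.014,-0.042,-0.003,0,0,1.15],[0.095,0.014,-0.042,-0.003,0,0,1.15],[0.095,0.014,-0.042,-0.003,0,0,1.15],[0.095,0.014,-0.042,-0.003,0,0,1.15],[0.095,0.014,-0.042,-0.003,0,0,1.15],[0.095,0.014,-0.042,-0.003,0,0,1.15],[0.095,0.014,-0.042,-0.003,0,0,1.15],[0.095,0,0,0,0,0,0]]
  ]
}}

```text
time_s: 1.75
ee_pos: [0.4162, -0.0172, 0.3593]
tool_rot: [-179.9, -0.0, 178.4]
force: [-0.6, 0.3, -0.6]
gripper_width: 1.004
```

Run:
```python
from h import *
s=observe(); print(s['time_s'],s['ee_pos'],s['tool_rot'],s['joints'].round(1),s['force'].round(1))
d=grab('wrist','w1'); print(d['extrinsics'].round(3).tolist())
```

```text
1.75 [ 0.41619763 -0.01721733  0.35934201] [-1.79931688e+02 -3.70086727e-02  1.78433957e+02] [-9.700e+00 -2.270e+01  1.257e+02 -1.000e-01  7.700e+01 -9.820e+01] [-0.6  0.3 -0.6]
[[0.027, 0.962, 0.273, 0.339], [1.0, -0.026, -0.008, -0.015], [-0.0, 0.273, -0.962, 0.339], [0.0, 0.0, 0.0, 1.0]]
```

View pics/w1.png

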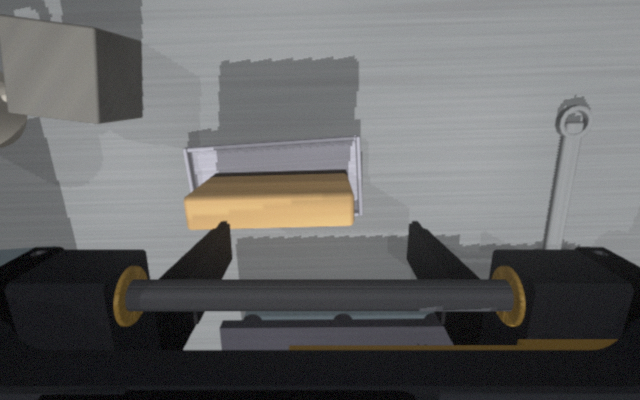

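The wrist view shows the scraper's length running along world y, with the pale top at (188–352, 200–225) in a tray turned by a few degrees. So the jaws must be along x to grasp it. I'll measure it closer.

Run:
```python
from h import *
d=load('w1'); im=d['pixels']; w=cloud(d); hsv=cv2.cvtColor(im,cv2.COLOR_BGR2HSV)
m=(hsv[...,1]>80)&(hsv[...,0]<28); m[235:]=0
P=w[m]; P=P[~np.isnan(P[:,0])]; print(P.min(0),P.max(0),np.percentile(P[:,2],[50,95]))
T=P[P[:,2]>np.percentile(P[:,2],98)-.006]; r=cv2.minAreaRect((T[:,:2]*1000).astype(np.float32)); print('top',r,T[:,2].mean())
u0=slice(150,380); R=w[130:232,u0].reshape(-1,3); R=R[(R[:,2]>.010)&(R[:,2]<.02)]; print('rest',cv2.minAreaRect((R[:,:2]*1000).astype(np.float32)),len(R))
```

```text
[ 0.40246724 -0.11961695 -0.00150001] [0.4723768  0.01704245 0.18244426] [0.0929902  0.09456681]
top ((420.5171813964844, -56.067543029785156), (127.1532211303711, 35.92172622680664), 89.62796783447266) 0.09394887050653625
rest ((422.31890869140625, -62.03527069091797), (79.46853637695312, 170.17327880859375), 2.293673038482666) 1637
```

Call:
{"op": "move_arm", "data": {
  "commands": [
    [[0.095,0.001,-0.005,0,0,0,-8.05],[0.095,0.001,-0.005,0,0,0,-8.05],[0.095,0.001,-0.005,0,0,0,-8.05],[0.095,0.001,-0.005,0,0,0,-8.05],[0.095,0.001,-0.005,0,0,0,-8.05],[0.095,0.001,-0.005,0,0,0,-8.05],[0.095,0.001,-0.005,0,0,0,-8.05],[0.095,0.001,-0.005,0,0,0,-8.05]]
  ]
}}

```text
time_s: 2.6
ee_pos: [0.4234, -0.0522, 0.3596]
tool_rot: [-180.0, -0.0, 114.2]
force: [0.4, 0.1, -0.6]
gripper_width: 0.996
```

Call:
{"op": "move_arm", "data": {
  "commands": [
    [[0.095,0.001,0,0,0,0,-8.05],[0.095,0,0,0,0,0,-8.05],[0.095,0,0,0,0,0,-8.05],[0.095,0,0,-0.01,0,0,0],[0.095,0,0,-0.015,0,0,0],[0.095,0,0,-0.015,0,0,0],[0.095,0,0,-0.01,0,0,0],[0.095,0,0,0,0,0,0]]
  ]
}}

```text
time_s: 3.4
ee_pos: [0.4237, -0.0529, 0.3069]
tool_rot: [-179.7, -0.1, 90.4]
force: [-0.2, -0.4, 1.0]
gripper_width: 1.0
```

Run:
```python
from h import *
s=observe(); print(s['time_s'],s['ee_pos'],s['tool_rot'],s['joints'].round(1),s['force'].round(1))
d=grab('wrist','w2')
```

```text
3.4 [ 0.42368476 -0.05289761  0.30694027] [-1.79726356e+02 -7.34212995e-02  9.03551255e+01] [-14.3 -18.  127.5   0.   70.8 -14.7] [-0.2 -0.4  1. ]
```

View pics/w2.png

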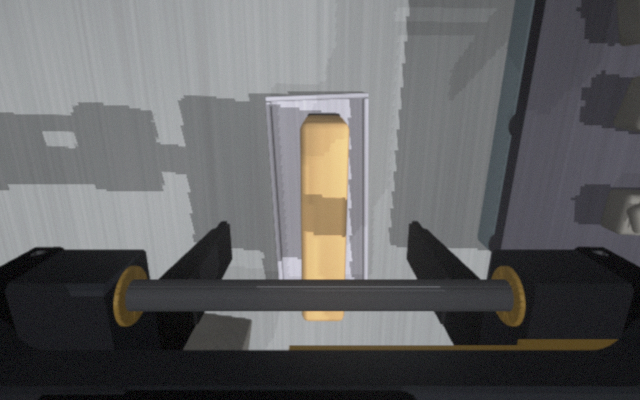

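The scraper is centred between the fingers, with the wood at columns 302–348. I'll descend and grip.

Call:
{"op": "move_arm", "data": {
  "commands": [
    [[0.095,0.0005,0,-0.016,0,0,0],[0.095,0.0005,0,-0.02,0,0,0],[0.095,0,0,-0.02,0,0,0],[0.095,0,0,-0.016,0,0,0],[0.095,0,0,0,0,0,0],[0.0,0,0,0,0,0,0],[0.0,0,0,0,0,0,0],[0.0,0,0,0,0,0,0]]
  ]
}}

```text
time_s: 4.25
ee_pos: [0.4262, -0.0535, 0.2391]
tool_rot: [179.9, 0.0, 90.3]
force: [0.1, 0.0, 0.1]
gripper_width: 0.804
```

Call:
{"op": "move_arm", "data": {
  "commands": [
    [[0.0,0,0,0,0,0,0],[0.0,0,0,0,0,0,0],[0.0,0,0,0.01,0,0,0],[0.0,0,0,0.02,0,0,0],[0.0,0,0,0.03,0,0,0],[0.0,0,0,0.03,0,0,0],[0.0,0,0,0.03,0,0,0],[0.0,0,0,0,0,0,0]]
  ]
}}

```text
time_s: 5.05
ee_pos: [0.4268, -0.0537, 0.3638]
tool_rot: [179.4, 0.1, 90.3]
force: [0.7, 0.5, 1.5]
gripper_width: 0.132
```

Run:
```python
from h import *
s=observe(); print(s['time_s'],s['ee_pos'],s['gripper_width'],s['force'].round(1))
d=grab('wrist','w3'); e=grab('side','s3')
c=cv2.resize(e['pixels'][150:330,220:400],None,fx=2.2,fy=2.2); cv2.imwrite('pics/m3.png',np.hstack([c,cv2.resize(d['pixels'],(400,396))]))
```

```text
5.05 [ 0.42677205 -0.0536539   0.36376371] 0.13247116685261442 [0.7 0.5 1.5]
```

View pics/m3.png

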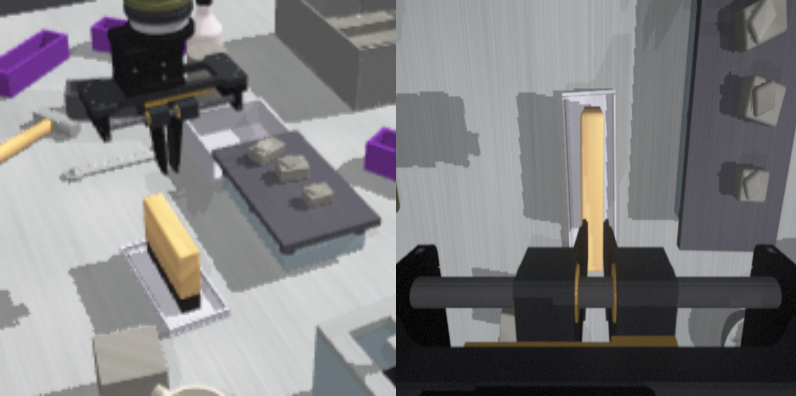

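The lift began before the slow fingers had closed, so the scraper is still standing in its tray undisturbed. I'll reopen and retry with a longer close.

Call:
{"op": "move_arm", "data": {
  "commands": [
    [[0.07,0,0,0,0,0,0],[0.07,0,0,0,0,0,0],[0.07,0,0,0,0,0,0],[0.07,0,0,0,0,0,0],[0.07,0,0,0,0,0,0],[0.07,0,0,0,0,0,0],[0.07,0,0,-0.01,0,0,0],[0.07,0,0,-0.01,0,0,0]]
  ]
}}

```text
time_s: 5.95
ee_pos: [0.4256, -0.0534, 0.3372]
tool_rot: [180.0, 0.0, 90.3]
force: [-0.3, 0.4, -0.1]
gripper_width: 0.662
```

Call:
{"op": "move_arm", "data": {
  "commands": [
    [[0.07,0,0,-0.025,0,0,0],[0.07,0,0,-0.03,0,0,0],[0.07,0,0,-0.03,0,0,0],[0.07,0,0,-0.016,0,0,0],[0.0,0,0,0,0,0,0],[0.0,0,0,0,0,0,0],[0.0,0,0,0,0,0,0],[0.0,0,0,0,0,0,0]]
  ]
}}

```text
time_s: 6.75
ee_pos: [0.4262, -0.0535, 0.2381]
tool_rot: [179.9, 0.0, 90.3]
force: [0.5, -0.7, 0.4]
gripper_width: 0.455
```

Call:
{"op": "move_arm", "data": {
  "commands": [
    [[0.0,0,0,0,0,0,0],[0.0,0,0,0,0,0,0],[0.0,0,0,0,0,0,0],[0.0,0,0,0,0,0,0],[0.0,0,0,0,0,0,0],[0.0,0,0,0.005,0,0,0],[0.0,0,0,0.01,0,0,0],[0.0,0,0,0.01,0,0,0]]
  ]
}}

```text
time_s: 7.55
ee_pos: [0.4253, -0.0533, 0.2619]
tool_rot: [-179.9, -0.0, 90.3]
force: [-0.2, -0.4, -1.3]
gripper_width: 0.293
```

Run:
```python
from h import *
s=observe(); print(s['time_s'],s['ee_pos'],s['gripper_width'],s['force'].round(1))
```

```text
7.55 [ 0.42528833 -0.05329763  0.26190786] 0.29268149686816053 [-0.2 -0.4 -1.3]
```

Gripped: 0.293 of full opening is 27.8 mm, matching the wood's thickness. Next I'll lift, turn 90° and carry it over the -y end of the plate.

Call:
{"op": "move_arm", "data": {
  "commands": [
    [[0.0,0,0,0.03,0,0,0],[0.0,0,0,0.03,0,0,0],[0.0,0,0,0.03,0,0,4],[0.0,0.01,-0.004,0,0,0,8],[0.0,0.02,-0.004,0,0,0,8],[0.0,0.02,-0.004,0,0,0,8],[0.0,0.02,-0.004,0,0,0,8],[0.0,0.02,-0.004,0,0,0,8]]
  ]
}}

```text
time_s: 8.35
ee_pos: [0.5163, -0.0735, 0.3524]
tool_rot: [180.0, 0.0, 134.6]
force: [-0.9, 0.3, -1.0]
gripper_width: 0.293
```

Call:
{"op": "move_arm", "data": {
  "commands": [
    [[0.0,0.02,-0.004,0,0,0,8],[0.0,0.02,-0.004,0,0,0,8],[0.0,0.02,-0.005,0,0,0,8],[0.0,0.02,-0.005,0,0,0,8],[0.0,0.02,-0.005,0,0,0,8],[0.0,0.01,-0.004,0,0,0,6],[0.0,0,0,0,0,0,0],[0.0,0,0,0,0,0,0]]
  ]
}}

```text
time_s: 9.15
ee_pos: [0.6254, -0.1003, 0.3518]
tool_rot: [180.0, -0.0, -179.9]
force: [-0.9, 0.6, -1.6]
gripper_width: 0.296
```

Run:
```python
from h import *
s=observe(); print(s['time_s'],s['ee_pos'],s['tool_rot'],s['gripper_width'],s['force'].round(1),s['joints'].round(1))
d=grab('wrist','w4'); e=grab('top','t4'); f=grab('side','s4')
c=cv2.resize(f['pixels'][130:290,260:440],None,fx=2.2,fy=2.475); cv2.imwrite('pics/m4.png',np.hstack([c,cv2.resize(e['pixels'][150:270,280:440],None,fx=2.5,fy=3.3)]))
w=cloud(e);P=w[165:216,326:400].reshape(-1,3);P=P[(P[:,2]>.055)&(P[:,2]<.066)]
print(np.percentile(P,[1,50,99],axis=0).round(4))
```

```text
9.15 [ 0.62536604 -0.10032521  0.35184502] [ 1.79986786e+02 -3.51910768e-02 -1.79871133e+02] 0.2958878946698488 [-0.9  0.6 -1.6] [ -14.     7.2   99.6    0.    73.2 -104.1]
[[ 0.5568 -0.0724  0.0553]
 [ 0.6141  0.0332  0.0609]
 [ 0.6938  0.1137  0.0658]]
```

View pics/m4.png

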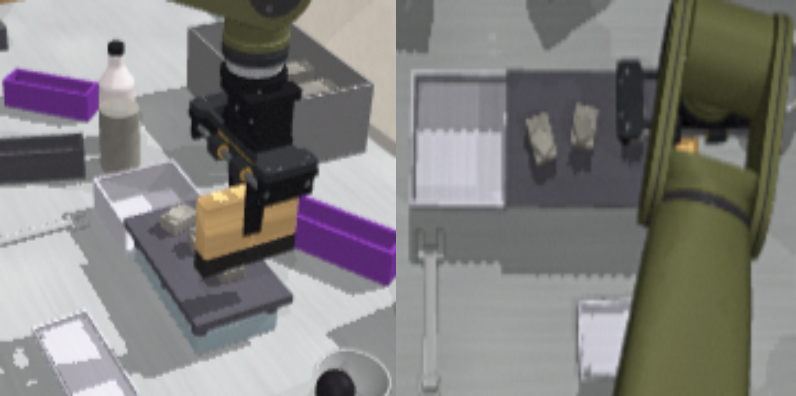

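View pics/w4.png

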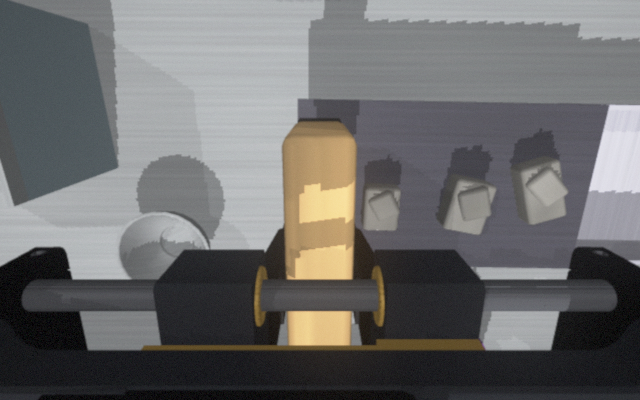

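The block is held level at y≈-0.10. Fragment c's near edge is at about y=-0.068. I'll lower to just above the plate.

Call:
{"op": "move_arm", "data": {
  "commands": [
    [[0.0,-0.001,0,-0.02,0,0,0],[0.0,0,0,-0.02,0,0,0],[0.0,0,0,-0.01,0,0,0],[0.0,0,0,-0.004,0,0,0],[0.0,0,0,-0.002,0,0,0],[0.0,0,0,0,0,0,0],[0.0,0,0,0,0,0,0],[0.0,0,0,0,0,0,0]]
  ]
}}

```text
time_s: 10.1
ee_pos: [0.6249, -0.1005, 0.2967]
tool_rot: [-180.0, 0.1, -179.7]
force: [0.5, -0.1, -2.3]
gripper_width: 0.291
```

Run:
```python
from h import *
s=observe(); print(s['time_s'],s['ee_pos'],s['gripper_width'],s['force'].round(1))
f=grab('side','s5')
cv2.imwrite('pics/m5.png',cv2.resize(f['pixels'][180:290,290:410],None,fx=5,fy=5))
```

```text
10.1 [ 0.62489475 -0.10045253  0.29672204] 0.29119997621532107 [ 0.5 -0.1 -2.3]
```

View pics/m5.png

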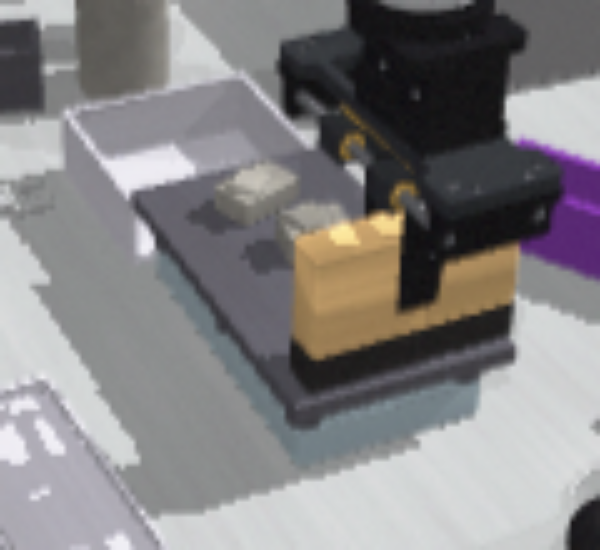

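Call:
{"op": "move_arm", "data": {
  "commands": [
    [[0.0,0,0.008,-0.001,0,0,0],[0.0,0,0.012,0,0,0,0],[0.0,0,0.012,0,0,0,0],[0.0,0,0.012,0,0,0,0],[0.0,0,0.012,0,0,0,0],[0.0,0,0.012,0,0,0,0],[0.0,0,0.012,0,0,0,0],[0.0,0,0.012,0,0,0,0]]
  ]
}}

```text
time_s: 10.95
ee_pos: [0.6246, -0.0073, 0.2947]
tool_rot: [-180.0, -0.0, -179.7]
force: [0.8, -1.2, -2.0]
gripper_width: 0.294
```

Call:
{"op": "move_arm", "data": {
  "commands": [
    [[0.0,0,0.012,0,0,0,0],[0.0,0,0.012,0,0,0,0],[0.0,0,0.012,0,0,0,0],[0.0,0,0.012,0,0,0,0],[0.0,0,0.012,0,0,0,0],[0.0,0,0.012,0,0,0,0],[0.0,0,0.01,0,0,0,0],[0.0,0,0,0,0,0,0]]
  ]
}}

```text
time_s: 11.75
ee_pos: [0.6246, 0.075, 0.2947]
tool_rot: [180.0, 0.0, -179.7]
force: [0.7, 0.2, -0.9]
gripper_width: 0.295
```

Run:
```python
from h import *
s=observe(); print(s['time_s'],s['ee_pos'],s['gripper_width'],s['force'].round(1))
f=grab('side','s6'); t=grab('top','t6')
cv2.imwrite('pics/m6.png',np.hstack([cv2.resize(f['pixels'][160:280,280:400],(400,400)),cv2.resize(t['pixels'][150:230,270:410],(400,400))]))
```

```text
11.75 [0.62455705 0.07502657 0.29474573] 0.2947668468053865 [ 0.7  0.2 -0.9]
```

View pics/m6.png

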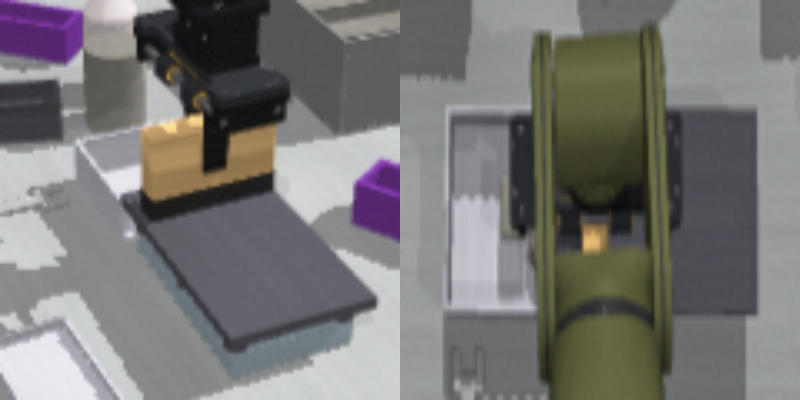

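Call:
{"op": "move_arm", "data": {
  "commands": [
    [[0.0,0,0.01,0,0,0,0],[0.0,0,0.01,0,0,0,0],[0.0,0,0.01,0,0,0,0],[0.0,0,0.01,0,0,0,0],[0.0,0,0.01,0,0,0,0],[0.0,0,0.01,0,0,0,0],[0.0,0,0.006,0,0,0,0],[0.0,0,0,0,0,0,0]]
  ]
}}

```text
time_s: 12.65
ee_pos: [0.6245, 0.1406, 0.2947]
tool_rot: [180.0, -0.0, -179.7]
force: [0.8, 0.3, -0.3]
gripper_width: 0.293
```

Run:
```python
from h import *
s=observe(); print(s['time_s'],s['ee_pos'],s['gripper_width'],s['force'].round(1))
f=grab('side','s7'); t=grab('wrist','w7')
cv2.imwrite('pics/m7.png',np.hstack([cv2.resize(f['pixels'][160:280,280:400],(400,400)),cv2.resize(t['pixels'],(400,400))]))
```

```text
12.65 [0.62453539 0.14057622 0.29471328] 0.2934140113970643 [ 0.8  0.3 -0.3]
```

View pics/m7.png

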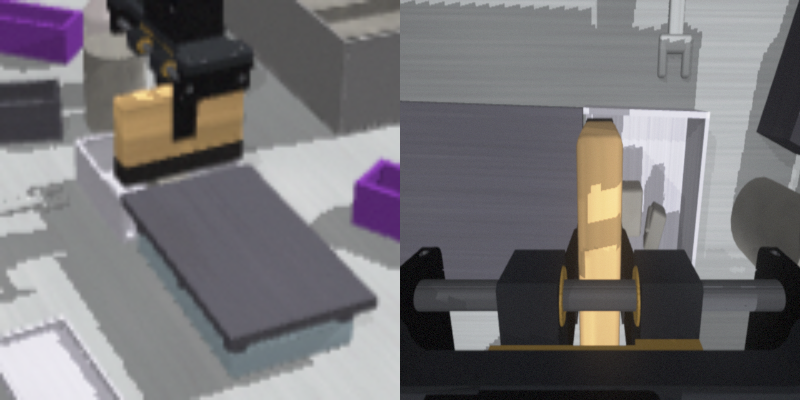

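The plate is clear and pieces lie in the catch tray at (640,210). Next I'll lift and carry the scraper back to its tray.

Call:
{"op": "move_arm", "data": {
  "commands": [
    [[0.0,0,0,0.02,0,0,0],[0.0,0,0,0.03,0,0,0],[0.0,0,0,0.02,0,0,-4],[0.0,-0.01,-0.01,0,0,0,-8],[0.0,-0.02,-0.02,0,0,0,-8],[0.0,-0.02,-0.02,0,0,0,-8],[0.0,-0.02,-0.02,0,0,0,-8],[0.0,-0.02,-0.02,0,0,0,-8]]
  ]
}}

```text
time_s: 13.55
ee_pos: [0.5337, 0.0485, 0.3647]
tool_rot: [-180.0, 0.0, 135.9]
force: [-0.4, -0.0, -1.7]
gripper_width: 0.29
```

Call:
{"op": "move_arm", "data": {
  "commands": [
    [[0.0,-0.02,-0.02,0,0,0,-8],[0.0,-0.02,-0.02,0,0,0,-8],[0.0,-0.02,-0.02,0,0,0,-8],[0.0,-0.02,-0.02,0,0,0,-8],[0.0,-0.02,-0.02,0,0,0,-8],[0.0,-0.01,-0.007,0,0,0,-5],[0.0,0,0,0,0,0,0],[0.0,0,0,0,0,0,0]]
  ]
}}

```text
time_s: 14.35
ee_pos: [0.4246, -0.0576, 0.365]
tool_rot: [179.9, 0.0, 91.3]
force: [-0.3, -0.6, -1.9]
gripper_width: 0.294
```

Run:
```python
from h import *
s=observe(); print(s['time_s'],s['ee_pos'],s['tool_rot'],s['gripper_width'],s['force'].round(1))
f=grab('side','s8'); t=grab('wrist','w8')
cv2.imwrite('pics/m8.png',np.hstack([cv2.resize(f['pixels'][160:310,250:400],(400,400)),cv2.resize(t['pixels'],(400,400))]))
d=t; w=cloud(d); R=w[40:240,200:440].reshape(-1,3); R=R[(R[:,2]>.010)&(R[:,2]<.018)]; print('rest',cv2.minAreaRect((R[:,:2]*1000).astype(np.float32)),len(R))
```

```text
14.35 [ 0.42462656 -0.05759082  0.36502389] [1.79940683e+02 3.63808271e-03 9.13107688e+01] 0.29384545758193503 [-0.3 -0.6 -1.9]
rest ((422.0994567871094, -45.611427307128906), (80.16582489013672, 138.65684509277344), 2.3544740676879883) 1295
```

View pics/m8.png

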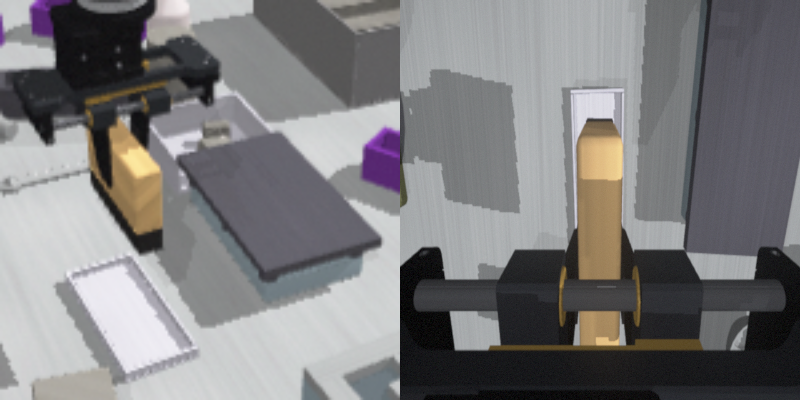

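The plate is clean. The scraper hangs centred over its tray, so I'll lower it.

Call:
{"op": "move_arm", "data": {
  "commands": [
    [[0.0,-0.002,-0.003,-0.025,0,0,1],[0.0,0,0,-0.03,0,0,0],[0.0,0,0,-0.03,0,0,0],[0.0,0,0,-0.025,0,0,0],[0.0,0,0,-0.01,0,0,0],[0.0,0,0,-0.005,0,0,0],[0.0,0,0,0,0,0,0],[0.0,0,0,0,0,0,0]]
  ]
}}

```text
time_s: 15.25
ee_pos: [0.4234, -0.0605, 0.2411]
tool_rot: [179.9, 0.0, 92.3]
force: [0.6, 0.1, -2.0]
gripper_width: 0.295
```

Run:
```python
from h import *
s=observe(); print(s['time_s'],s['ee_pos'],s['tool_rot'],s['gripper_width'],s['force'].round(1))
f=grab('side','s9')
cv2.imwrite('pics/m9.png',cv2.resize(f['pixels'][210:310,250:350],None,fx=5,fy=5))
```

```text
15.25 [ 0.42340773 -0.06047267  0.24113641] [1.79868873e+02 4.11726764e-02 9.22875650e+01] 0.2948425815246906 [ 0.6  0.1 -2. ]
```

View pics/m9.png

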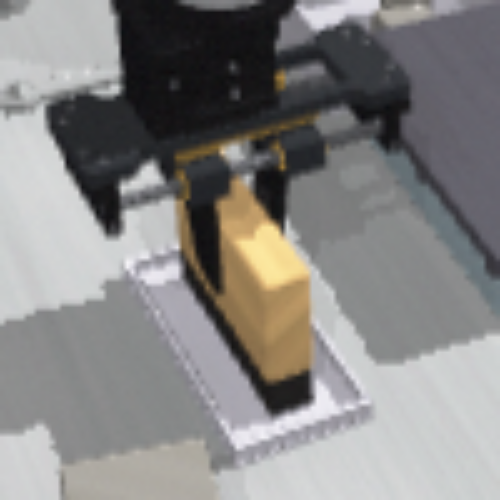

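Call:
{"op": "move_arm", "data": {
  "commands": [
    [[0.0,0,0,-0.002,0,0,0],[0.0,0,0,-0.001,0,0,0],[0.0,0,0,-0.001,0,0,0],[0.0,0,0,0,0,0,0],[0.095,0,0,0,0,0,0],[0.095,0,0,0,0,0,0],[0.095,0,0,0,0,0,0],[0.095,0,0,0,0,0,0]]
  ]
}}

```text
time_s: 16.1
ee_pos: [0.4225, -0.0604, 0.2356]
tool_rot: [-180.0, -0.0, 92.3]
force: [0.8, 0.3, -0.4]
gripper_width: 0.57
```

Call:
{"op": "move_arm", "data": {
  "commands": [
    [[0.095,0,0,0,0,0,0],[0.095,0,0,0.01,0,0,0],[0.095,0,0,0.02,0,0,0],[0.095,0,0,0.03,0,0,0],[0.095,0,0,0.04,0,0,0],[0.095,0,0,0.04,0,0,0],[0.095,0,0,0.01,0,0,0],[0.095,0,0,0,0,0,0]]
  ]
}}

```text
time_s: 16.9
ee_pos: [0.423, -0.0605, 0.3886]
tool_rot: [179.7, 0.1, 92.3]
force: [0.7, 0.3, -0.3]
gripper_width: 1.0
```

Run:
```python
from h import *
s=observe(); print(s['time_s'],s['ee_pos'],s['tool_rot'],s['gripper_width'],s['force'].round(1))
f=grab('side','s10'); t=grab('wrist','w10')
cv2.imwrite('pics/m10.png',np.hstack([cv2.resize(f['pixels'][160:310,250:400],(400,400)),cv2.resize(t['pixels'],(400,400))]))
```

```text
16.9 [ 0.42295983 -0.06048779  0.38856894] [1.79714046e+02 9.51098322e-02 9.22634856e+01] 0.9995643073731068 [ 0.7  0.3 -0.3]
```

View pics/m10.png

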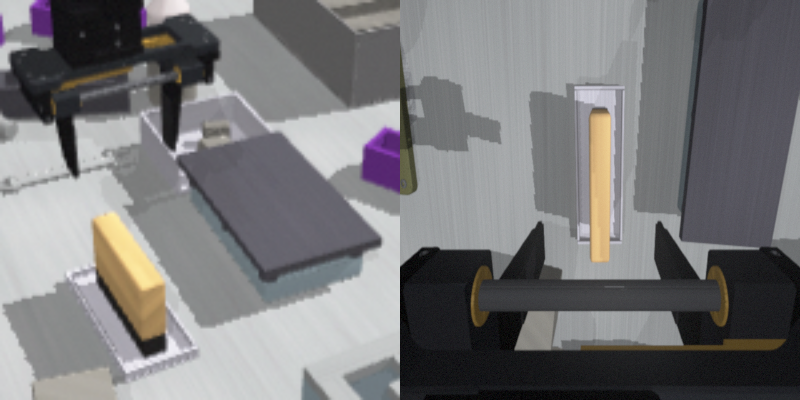

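The scraper stands in its tray. On to the mould.

Call:
{"op": "move_arm", "data": {
  "commands": [
    [[0.095,0.005,0.036,0,0,0,5.5],[0.095,0.006,0.036,0,0,0,5.5],[0.095,0.006,0.036,0,0,0,5.5],[0.095,0.006,0.036,0,0,0,5.5],[0.095,0.006,0.036,0,0,0,5.5],[0.095,0.006,0.036,0,0,0,5.5],[0.095,0.006,0.036,0,0,0,5.5],[0.095,0.006,0.036,0,0,0,5.5]]
  ]
}}

```text
time_s: 17.8
ee_pos: [0.469, 0.229, 0.3827]
tool_rot: [-179.7, -0.1, 136.5]
force: [0.4, 0.1, -0.4]
gripper_width: 0.997
```

Call:
{"op": "move_arm", "data": {
  "commands": [
    [[0.095,0.006,0.036,0,0,0,5.5],[0.095,0.006,0.036,0,0,0,5.5],[0.095,0.006,0.036,0,0,0,5.5],[0.095,0.006,0.036,0,0,0,5.5],[0.095,0.006,0.022,0,0,0,3.5],[0.095,0,0,0,0,0,0],[0.095,0,0,0,0,0,0],[0.095,0,0,0,0,0,0]]
  ]
}}

```text
time_s: 18.6
ee_pos: [0.4993, 0.3926, 0.3842]
tool_rot: [-179.9, -0.1, 161.7]
force: [-0.2, -0.5, -1.1]
gripper_width: 1.0
```

Run:
```python
from h import *
s=observe(); print(s['time_s'],s['ee_pos'],s['tool_rot'],s['gripper_width'],s['force'].round(1),s['joints'].round(1))
d=grab('wrist','w11'); w=cloud(d)
g=cv2.cvtColor(d['pixels'],cv2.COLOR_BGR2GRAY)
R=w[:300,:]; m=(R[...,2]>.040)&(R[...,2]<.056); m[:,:230]&=False
n,l,st,c=cv2.connectedComponentsWithStats(m.astype(np.uint8))
for i in range(1,n):
    if st[i,4]>100: print(st[i], cv2.minAreaRect((R[l==i][:,:2]*1000).astype(np.float32)))
```

```text
18.6 [0.49934582 0.39260348 0.38422233] [-1.79863213e+02 -8.56586911e-02  1.61681743e+02] 1.0000419304635173 [-0.2 -0.5 -1.1] [ 33.3   6.1  97.7  -0.   76.4 -38.3]
[ 473    0  143   66 2535] ((415.74365234375, 616.2556762695312), (100.56294250488281, 57.19279098510742), 40.88496017456055)
[ 287   77   64  187 3834] ((498.97314453125, 392.39599609375), (56.11033248901367, 179.99087524414062), 72.26407623291016)
[ 473  115  165  164 4843] ((603.33984375, 596.1270751953125), (58.85991668701172, 180.068115234375), 45.024471282958984)
```

View pics/w11.png

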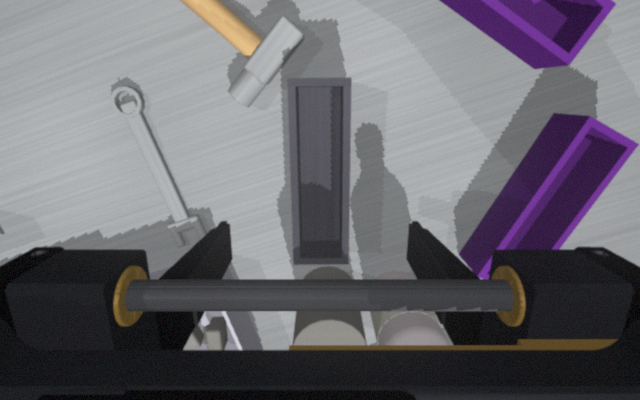

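The dark mould lies straight between the fingers at (288–352, 78–265), and no bystander is in the fingers' way. It measures 56.1 x 180.0 mm at (0.499, 0.392), as given. I'll descend and grip.

Call:
{"op": "move_arm", "data": {
  "commands": [
    [[0.095,0,0,-0.02,0,0,0.5],[0.095,0,0,-0.03,0,0,0],[0.095,0,0,-0.03,0,0,0],[0.095,0,0,-0.03,0,0,0],[0.095,0,0,-0.03,0,0,0],[0.095,0,0,-0.025,0,0,0],[0.095,0,0,-0.015,0,0,0],[0.0,0,0,0,0,0,0]]
  ]
}}

```text
time_s: 19.45
ee_pos: [0.4988, 0.3923, 0.2032]
tool_rot: [-179.8, -0.2, 162.2]
force: [0.2, -0.3, -0.1]
gripper_width: 0.958
```

Call:
{"op": "move_arm", "data": {
  "commands": [
    [[0.0,0,0,0,0,0,0],[0.0,0,0,0,0,0,0],[0.0,0,0,0,0,0,0],[0.0,0,0,0,0,0,0],[0.0,0,0,0,0,0,0],[0.0,0,0,0,0,0,0],[0.0,0,0,0,0,0,0],[0.0,0,0,0,0,0,0]]
  ]
}}

```text
time_s: 20.25
ee_pos: [0.4999, 0.3936, 0.2067]
tool_rot: [-180.0, 0.0, 162.3]
force: [-1.7, -3.4, 6.3]
gripper_width: 0.585
```

Run:
```python
from h import *
s=observe(); print(s['time_s'],s['ee_pos'],s['tool_rot'],s['gripper_width'],s['force'].round(1))
```

```text
20.25 [0.49985371 0.39355593 0.2067455 ] [-1.79980565e+02  3.36002093e-02  1.62279375e+02] 0.5850064740676669 [-1.7 -3.4  6.3]
```

Call:
{"op": "move_arm", "data": {
  "commands": [
    [[0.0,0,0,0.005,0,0,0],[0.0,0,0,0.015,0,0,0],[0.0,0,0,0.025,0,0,0],[0.0,0,0,0.03,0,0,0],[0.0,0,0,0.03,0,0,0],[0.0,0,0,0.025,0,0,0],[0.0,0,0,0,0,0,0],[0.0,0,0,0,0,0,0]]
  ]
}}

```text
time_s: 21.05
ee_pos: [0.4994, 0.3936, 0.3357]
tool_rot: [180.0, 0.0, 162.3]
force: [0.5, 0.1, -5.7]
gripper_width: 0.588
```

Run:
```python
from h import *
s=observe(); print(s['time_s'],s['ee_pos'],s['tool_rot'],s['gripper_width'],s['force'].round(1),s['ft_torque'].round(2))
f=grab('side','s12'); t=grab('wrist','w12')
cv2.imwrite('pics/m12.png',np.hstack([cv2.resize(f['pixels'][120:270,200:350],(400,400)),cv2.resize(t['pixels'],(400,400))]))
```

```text
21.05 [0.49935917 0.39360123 0.33569098] [1.79976571e+02 8.17416668e-03 1.62266635e+02] 0.5875785089630028 [ 0.5  0.1 -5.7] [-0.02 -0.01 -0.06]
```

View pics/m12.png

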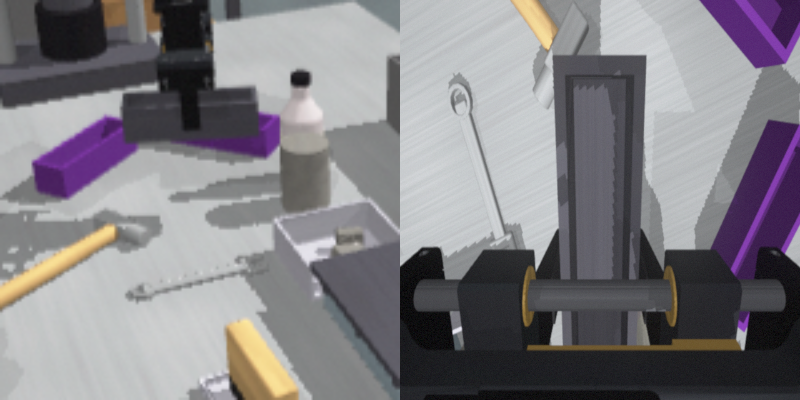

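Call:
{"op": "move_arm", "data": {
  "commands": [
    [[0.0,0,-0.02,0.002,0,0,-4],[0.0,0,-0.03,0.002,0,0,-5],[0.0,0.005,-0.03,0,0,0,-5],[0.0,0.01,-0.03,0,0,0,-6],[0.0,0.01,-0.03,0,0,0,-6],[0.0,0.01,-0.03,0,0,0,-6],[0.0,0.01,-0.03,0,0,0,-6],[0.0,0.01,-0.03,0,0,0,-6]]
  ]
}}

```text
time_s: 21.95
ee_pos: [0.5542, 0.1623, 0.3371]
tool_rot: [-179.8, -0.1, 118.0]
force: [0.8, 1.1, -4.4]
gripper_width: 0.584
```

Call:
{"op": "move_arm", "data": {
  "commands": [
    [[0.0,0.01,-0.03,0,0,0,-6],[0.0,0.01,-0.03,0,0,0,-6],[0.0,0.01,-0.03,0,0,0,-6],[0.0,0.015,-0.03,0,0,0,-6],[0.0,0.015,-0.025,0,0,0,-4],[0.0,0.01,-0.014,0,0,0,0],[0.0,0,0,0,0,0,0],[0.0,0,0,0,0,0,0]]
  ]
}}

```text
time_s: 22.75
ee_pos: [0.6243, 0.0049, 0.3383]
tool_rot: [-179.8, -0.1, 90.3]
force: [0.1, 0.2, -4.2]
gripper_width: 0.587
```

Run:
```python
from h import *
s=observe(); print(s['time_s'],s['ee_pos'],s['tool_rot'],s['gripper_width'],s['force'].round(1),s['ft_torque'].round(2))
f=grab('side','s13'); t=grab('wrist','w13'); grab('top','t13')
```

```text
22.75 [0.62429982 0.00490511 0.33825482] [-1.79835288e+02 -5.65850061e-02  9.03065664e+01] 0.586690356673299 [ 0.1  0.2 -4.2] [-0.13  0.05 -0.01]
```

View pics/w13.png

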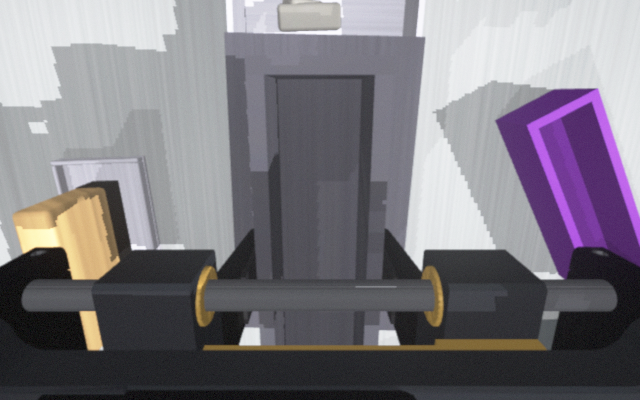

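View pics/s13.png

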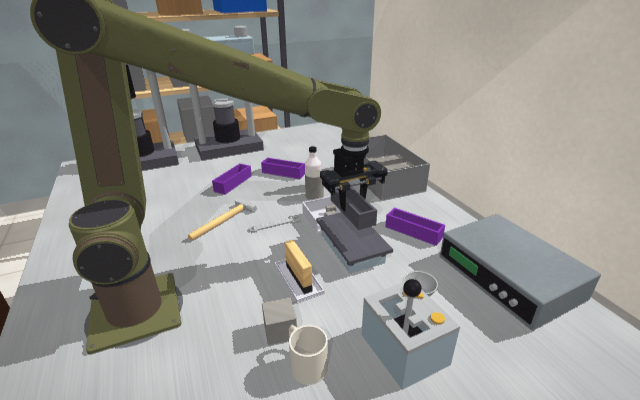

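Run:
```python
from h import *
d=load('w13'); g=cv2.GaussianBlur(cv2.cvtColor(d['pixels'],cv2.COLOR_BGR2GRAY),(3,3),0).astype(int)
for v in (50,70,120,180,220):
    r=np.diff(g[v]); 
    L=[(u,r[u]) for u in range(200,260) if abs(r[u])>15]; R=[(u,r[u]) for u in range(390,450) if abs(r[u])>15]
    print(v,L,R)
    if L and R:
        l=max(L,key=lambda a:abs(a[1]))[0]+.5; rr=max(R,key=lambda a:abs(a[1]))[0]+.5
        print('   ',ray(d,l,v,.06)[:2],ray(d,rr,v,.06)[:2])
for u in (245,320,400):
    c=np.diff(g[:70,u]); k=int(np.argmin(c)); print('end',u,k,c[k],ray(d,u,k+.5,.06)[:2])
    print('  col', [(i,int(x)) for i,x in enumerate(c) if abs(x)>12])
t=load('top0'); print('-y end top0',[ray(t,394.6,v,.06)[:2] for v in (176,208)])
w4=load('w4'); g=cv2.GaussianBlur(cv2.cvtColor(w4['pixels'],cv2.COLOR_BGR2GRAY),(3,3),0).astype(int)
print(g[108:118,285:325:4].tolist()); r=np.diff(g[106,280:320]); print(r.tolist())
for u in (400,450,500,550): c=np.diff(g[80:125,u]); k=int(np.argmin(c)); print('w4 -x edge',ray(w4,u,80+k+.5,.06)[:2],c[k])
# mould in w13
w=cloud(d); hh=w[60:240,230:420]; m=(hh[...,2]>.17)&(hh[...,2]<.2); P=hh[m]; print(cv2.minAreaRect((P[:,:2]*1000).astype(np.float32)),np.median(P[:,2]), np.percentile(hh[...,2],[1,99]))
```

```text
50 [] [(422, np.int64(21)), (423, np.int64(38)), (424, np.int64(29))]
70 [(225, np.int64(-24)), (226, np.int64(-18))] [(420, np.int64(21)), (421, np.int64(38)), (422, np.int64(30))]
    [0.55655508 0.09751626] [0.69612197 0.09839892]
120 [(227, np.int64(-24)), (228, np.int64(-26))] [(415, np.int64(17)), (416, np.int64(34)), (417, np.int64(31)), (435, np.int64(-21)), (436, np.int64(-22))]
    [0.55641399 0.06251782] [0.69548255 0.0634222 ]
180 [(230, np.int64(-24)), (231, np.int64(-23))] [(409, np.int64(16)), (410, np.int64(34)), (411, np.int64(31))]
    [0.55498723 0.01674853] [0.6946465 0.0176894]
220 [(232, np.int64(-24)), (233, np.int64(-22))] [(406, np.int64(35)), (407, np.int64(33))]
    [ 0.55449103 -0.01632996] [ 0.6940422  -0.01536623]
end 245 32 -22 [0.57172908 0.12218847]
  col [(5, -13), (6, -13), (31, -18), (32, -22), (33, -13)]
end 320 34 -49 [0.62370298 0.12123413]
  col [(0, -19), (1, -24), (29, 31), (30, 41), (31, 19), (33, -38), (34, -49), (35, -23)]
end 400 35 -29 [0.67922725 0.1209392 ]
  col [(35, -29), (36, -27)]
-y end top0 [array([ 0.67558143, -0.11844444]), ar
[... 260 characters left out ...]
102, 102, 101, 82, 77], [186, 187, 186, 154, 102, 101, 103, 100, 82, 77], [186, 187, 186, 155, 103, 102, 103, 101, 82, 79], [186, 187, 186, 155, 103, 101, 103, 101, 82, 79], [188, 187, 187, 155, 100, 98, 99, 98, 80, 77], [189, 188, 189, 154, 88, 87, 88, 87, 73, 70]]
[0, -1, 0, 1, -1, 0, -1, 0, 1, 0, 0, 1, 0, 0, -1, -9, -24, -29, -18, -5, 1, 0, 0, -1, 0, 0, 1, 1, 0, -2, -1, -1, -3, -4, -3, -3, -5, -2, -1]
w4 -x edge [ 0.55413823 -0.03832461] -14
w4 -x edge [5.54034230e-01 9.32772424e-06] -15
w4 -x edge [0.55467251 0.03846483] -17
w4 -x edge [0.55531199 0.07699223] -15
((623.0138549804688, 55.47366714477539), (71.086669921875, 77.44500732421875), 0.645132839679718) 0.1813859215243388 [nan nan]
```

Plate centre ≈ (0.6246, 0.002), yaw ≈ -0.8°, and its width checks at 139.6 mm. I'll align and lower.

Call:
{"op": "move_arm", "data": {
  "commands": [
    [[0.0,0,-0.003,-0.01,0,0,-1.1],[0.0,0,0,-0.02,0,0,0],[0.0,0,0,-0.02,0,0,0],[0.0,0,0,-0.01,0,0,0],[0.0,0,0,-0.005,0,0,0],[0.0,0,0,-0.003,0,0,0],[0.0,0,0,0,0,0,0],[0.0,0,0,0,0,0,0]]
  ]
}}

```text
time_s: 23.7
ee_pos: [0.625, 0.0016, 0.2728]
tool_rot: [179.9, 0.0, 89.2]
force: [0.3, 0.5, -4.0]
gripper_width: 0.588
```

Run:
```python
from h import *
s=observe(); print(s['time_s'],s['ee_pos'],s['tool_rot'],s['gripper_width'],s['force'].round(1),s['ft_torque'].round(2))
f=grab('side','s14'); grab('wrist','w14')
cv2.imwrite('pics/m14.png',cv2.resize(f['pixels'][170:280,290:410],None,fx=5,fy=5))
w4=load('w4')
for v in (104,106,115): print(ray(w4,296.5,v,.06)[:2])
```

```text
23.7 [0.62498745 0.00161721 0.2728239 ] [1.79899303e+02 9.02964909e-03 8.91647160e+01] 0.588401260852098 [ 0.3  0.5 -4. ] [-0.1  -0.01 -0.  ]
[ 0.55695595 -0.11767581]
[ 0.55844945 -0.11769844]
[ 0.56522781 -0.11780114]
```

View pics/m14.png

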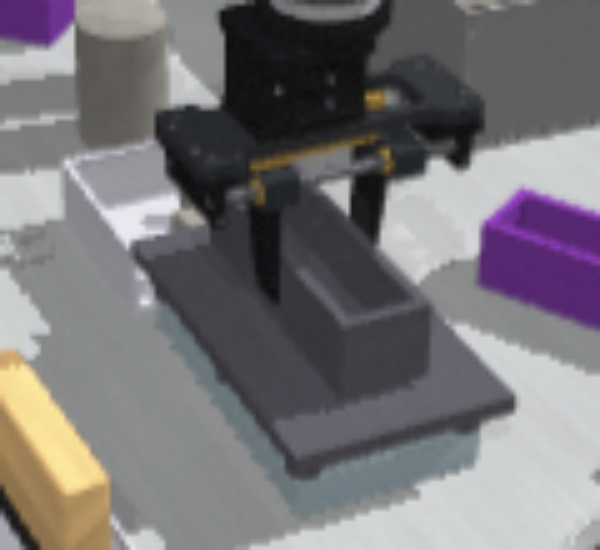

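Call:
{"op": "move_arm", "data": {
  "commands": [
    [[0.0,0,0,-0.002,0,0,0],[0.0,0,0,-0.001,0,0,0],[0.0,0,0,-0.001,0,0,0],[0.0,0,0,-0.001,0,0,0],[0.0,0,0,-0.001,0,0,0],[0.0,0,0,0,0,0,0],[0.0,0,0,0,0,0,0],[0.0,0,0,0,0,0,0]]
  ]
}}

```text
time_s: 24.6
ee_pos: [0.6247, 0.0016, 0.2668]
tool_rot: [-180.0, 0.0, 89.2]
force: [-4.2, 0.7, 6.4]
gripper_width: 0.592
```

The mould is seated (the vertical force has reversed). I'll release and rise.

Call:
{"op": "move_arm", "data": {
  "commands": [
    [[0.0,0,0,0.001,0,0,0],[0.095,0,0,0,0,0,0],[0.095,0,0,0,0,0,0],[0.095,0,0,0,0,0,0],[0.095,0,0,0,0,0,0],[0.095,0,0,0,0,0,0],[0.095,0,0,0,0,0,0],[0.095,0,0,0.01,0,0,0]]
  ]
}}

```text
time_s: 25.4
ee_pos: [0.624, 0.0017, 0.2754]
tool_rot: [-179.8, -0.0, 89.2]
force: [0.2, -0.7, -0.0]
gripper_width: 0.996
```

Call:
{"op": "move_arm", "data": {
  "commands": [
    [[0.095,0,0,0.02,0,0,0],[0.095,0,0,0.03,0,0,0],[0.095,0,0,0.04,0,0,0],[0.095,0,0,0.04,0,0,0],[0.095,0,0,0.03,0,0,0],[0.095,0,0,0.02,0,0,0],[0.095,0,0,0,0,0,0],[0.095,0,0,0,0,0,0]]
  ]
}}

```text
time_s: 26.2
ee_pos: [0.6244, 0.0016, 0.4569]
tool_rot: [180.0, 0.0, 89.2]
force: [-0.2, -0.8, 0.4]
gripper_width: 1.0
```

Run:
```python
from h import *
s=observe(); print(s['time_s'],s['ee_pos'],s['tool_rot'],s['gripper_width'],s['force'].round(1))
d=grab('wrist','w15'); grab('side','s15'); w=cloud(d)
R=w[:300]; m=(R[...,2]>.10)&(R[...,2]<.118)
n,l,st,c=cv2.connectedComponentsWithStats(m.astype(np.uint8))
for i in range(1,n):
    if st[i,4]>100: print(st[i], cv2.minAreaRect((R[l==i][:,:2]*1000).astype(np.float32)))
g=cv2.GaussianBlur(cv2.cvtColor(d['pixels'],cv2.COLOR_BGR2GRAY),(3,3),0).astype(int)
```

```text
26.2 [0.62443986 0.00162888 0.45693677] [1.79960772e+02 5.52731341e-03 8.91643139e+01] 1.000272479757561 [-0.2 -0.8  0.4]
[ 288   77   62  181 3576] ((624.624755859375, 2.0871505737304688), (180.27841186523438, 56.128944396972656), 89.1898193359375)
```

View pics/w15.png

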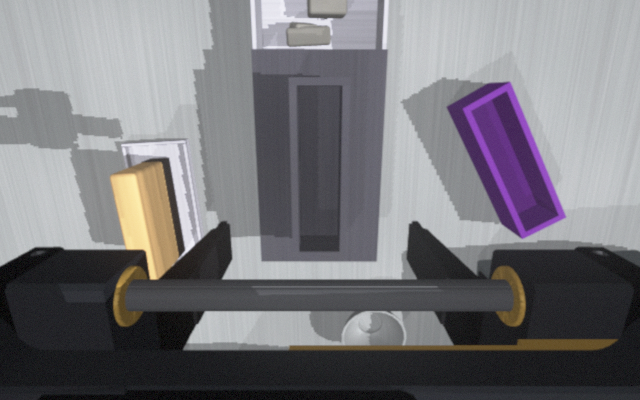

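View pics/s15.png

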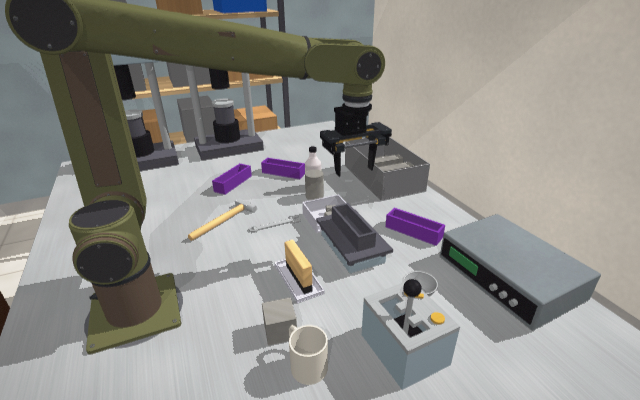

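The mould sits upright at (0.6246, 0.0021) with yaw -0.8°, matching the plate. In the wrist view it is at (290–350, 78–258), centred on the plate. On to the lever.

Call:
{"op": "move_arm", "data": {
  "commands": [
    [[0.095,-0.007,-0.04,0,0,0,0.4],[0.095,-0.007,-0.04,0,0,0,0.4],[0.095,-0.007,-0.04,0,0,0,0.4],[0.095,-0.007,-0.04,0,0,0,0.4],[0.095,-0.007,-0.04,0,0,0,0.4],[0.095,-0.007,-0.04,0,0,0,0.4],[0.095,-0.007,-0.04,0,0,0,0.4],[0.095,-0.007,-0.04,0,0,0,0.4]]
  ]
}}

```text
time_s: 27.1
ee_pos: [0.5679, -0.3199, 0.4543]
tool_rot: [-179.8, -0.1, 92.4]
force: [-0.4, 0.3, -0.5]
gripper_width: 0.996
```

Call:
{"op": "move_arm", "data": {
  "commands": [
    [[0.07,-0.007,-0.04,0,0,0,0.2],[0.07,-0.007,-0.022,0,0,0,0],[0.07,0,0,0,0,0,0],[0.07,0,0,0,0,0,0],[0.07,0,0,0,0,0,0],[0.07,0,0,0,0,0,0],[0.07,0,0,0,0,0,0],[0.07,0,0,0,0,0,0]]
  ]
}}

```text
time_s: 27.9
ee_pos: [0.5549, -0.3797, 0.457]
tool_rot: [180.0, 0.0, 92.6]
force: [-0.6, 0.7, -0.2]
gripper_width: 0.736
```

Run:
```python
from h import *
s=observe(); print(s['time_s'],s['ee_pos'],s['tool_rot'],s['gripper_width'],s['force'].round(1),s['joints'].round(1))
d=grab('wrist','w16'); grab('side','s16'); grab('top','t16'); w=cloud(d)
R=w[:300]
m=(R[...,2]>.112)&(R[...,2]<.128)&(R[...,1]>-.48)
n,l,st,c=cv2.connectedComponentsWithStats(m.astype(np.uint8))
for i in range(1,n):
    if st[i,4]>300: print(st[i], cv2.minAreaRect((R[l==i][:,:2]*1000).astype(np.float32)))
m=(R[...,2]>.165)&(R[...,2]<.215)&(np.abs(R[...,0]-.553)<.03)&(np.abs(R[...,1]+.38)<.03)
P=R[m]
A=np.c_[2*P,np.ones(len(P))]; x=np.linalg.lstsq(A,(P**2).sum(1),rcond=None)[0]; print('ball',len(P),x[:3],np.sqrt(x[3]+(x[:3]**2).sum()),P.max(0))
```

```text
27.9 [ 0.55487516 -0.37965159  0.45697429] [1.79987593e+02 1.21742873e-02 9.26216047e+01] 0.7364310566823423 [-0.6  0.7 -0.2] [-39.    8.4  88.2  -0.   83.5 -41.6]
[  250    92   146   162 16412] ((558.4682006835938, -380.9221496582031), (130.4672393798828, 157.63381958007812), 2.6494991779327393)
ball 1758 [ 0.5537648  -0.38331254  0.18995596] 0.01757375998875426 [ 0.57127921 -0.3654175   0.20940522]
```

View pics/w16.png

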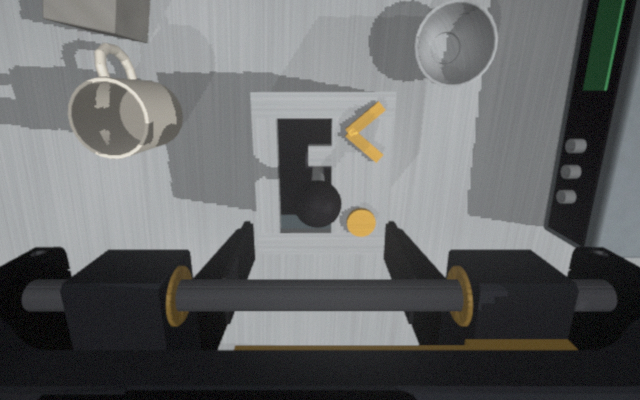

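View pics/t16.png

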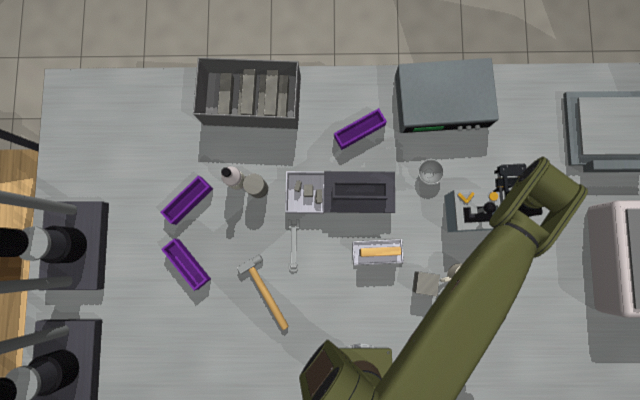

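All three pieces are in the catch tray, at (292,192), (306,185) and (318,197). The ball is at (0.554, -0.382, 0.190) with fitted radius 17.6 mm, as expected. The arrowhead's tip (348,132) points at the +y notch. I'll descend and grip the ball across x while working out the path.

Call:
{"op": "move_arm", "data": {
  "commands": [
    [[0.07,-0.001,-0.002,-0.02,0,0,0],[0.07,0,0,-0.025,0,0,0],[0.07,0,0,-0.025,0,0,0],[0.07,0,0,-0.018,0,0,0],[0.07,0,0,-0.008,0,0,0],[0.0,0,0,0,0,0,0],[0.0,0,0,0,0,0,0],[0.0,0,0,0,0,0,0]]
  ]
}}

```text
time_s: 28.85
ee_pos: [0.554, -0.3827, 0.3627]
tool_rot: [179.9, 0.1, 92.6]
force: [0.4, -0.5, -0.1]
gripper_width: 0.539
```

Call:
{"op": "move_arm", "data": {
  "commands": [
    [[0.0,0,0,0,0,0,0],[0.0,0,0,0,0,0,0],[0.0,0,0,0,0,0,0],[0.0,0,0,0,0,0,0],[0.0,0,0,0,0,0,0],[0.0,0,0,0,0,0,0],[0.0,0,0,0,0,0,0],[0.0,0,0,0,0,0,0]]
  ]
}}

```text
time_s: 29.65
ee_pos: [0.5538, -0.3825, 0.3617]
tool_rot: [179.9, 0.1, 92.6]
force: [-0.1, 0.6, 6.0]
gripper_width: 0.368
```

Run:
```python
from h import *
s=observe(); print(s['time_s'],s['ee_pos'],s['tool_rot'],s['gripper_width'],s['force'].round(1))
f=grab('side','s17'); cv2.imwrite('pics/m17.png',cv2.resize(f['pixels'][220:380,340:480],None,fx=4,fy=3.7))
a=np.radians(2.65); ex=np.array([np.cos(a),np.sin(a),0]); ey=np.array([-np.sin(a),np.cos(a),0]); ez=np.array([0,0,1])
def tcp(s,l): 
    k=.16*(-np.sin(l)*ex+np.cos(l)*(np.sin(s)*ey+np.cos(s)*ez)); return k+.1713*(-np.sin(l)*ex+np.cos(l)*ez)
W=[(0,0),(0,.06),(0,.12),(0,.18),(0,.23)]+[(x,.23) for x in (.05,.12,.19,.26,.33,.40,.45)]+[(.45,x) for x in (.17,.11,.05,0,-.015)]
p=None
for q in W:
    t=tcp(*q)
    if p is not None: print(q,((t-p)*1000).round(1), 'rot',(ey*-np.degrees(q[1]-pl)).round(2))
    p=t;pl=q[1]
```

```text
29.65 [ 0.55375289 -0.38250679  0.36174254] [1.79938690e+02 5.61725735e-02 9.25621629e+01] 0.36814023824758696 [-0.1  0.6  6. ]
(0, 0.06) [-19.8  -0.9  -0.6] rot [ 0.16 -3.43 -0.  ]
(0, 0.12) [-19.8  -0.9  -1.8] rot [ 0.16 -3.43 -0.  ]
(0, 0.18) [-19.6  -0.9  -3. ] rot [ 0.16 -3.43 -0.  ]
(0, 0.23) [-16.2  -0.7  -3.4] rot [ 0.13 -2.86 -0.  ]
(0.05, 0.23) [-0.4  7.8 -0.2] rot [ 0. -0. -0.]
(0.12, 0.23) [-0.5 10.9 -0.9] rot [ 0. -0. -0.]
(0.19, 0.23) [-0.5 10.8 -1.7] rot [ 0. -0. -0.]
(0.26, 0.23) [-0.5 10.6 -2.4] rot [ 0. -0. -0.]
(0.33, 0.23) [-0.5 10.4 -3.2] rot [ 0. -0. -0.]
(0.4, 0.23) [-0.5 10.2 -3.9] rot [ 0. -0. -0.]
(0.45, 0.23) [-0.3  7.1 -3.2] rot [ 0. -0. -0.]
(0.45, 0.17) [19.4  1.7  3.8] rot [-0.16  3.43  0.  ]
(0.45, 0.11) [19.6  1.5  2.6] rot [-0.16  3.43  0.  ]
(0.45, 0.05) [19.8  1.2  1.5] rot [-0.16  3.43  0.  ]
(0.45, 0) [16.5  0.9  0.4] rot [-0.13  2.86  0.  ]
(0.45, -0.015) [ 5.   0.2 -0. ] rot [-0.04  0.86  0.  ]
```

View pics/m17.png

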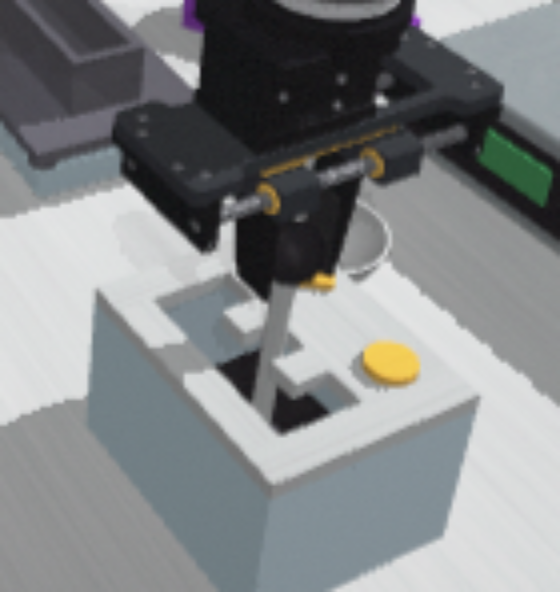

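The ball is gripped (35 mm opening). Next I'll tilt the lever out of the notch.

Call:
{"op": "move_arm", "data": {
  "commands": [
    [[0.0,-0.0099,-0.0005,-0.0002,0.08,-1.72,0],[0.0,-0.0099,-0.0005,-0.0004,0.08,-1.72,0],[0.0,-0.0198,-0.0009,-0.0018,0.16,-3.43,0],[0.0,-0.0196,-0.0009,-0.003,0.16,-3.43,0],[0.0,-0.0162,-0.0007,-0.0034,0.13,-2.86,0],[0.0,0,0,0,0,0,0],[0.0,0,0,0,0,0,0],[0.0,0,0,0,0,0,0]]
  ]
}}

```text
time_s: 30.5
ee_pos: [0.4788, -0.3861, 0.3532]
tool_rot: [166.7, 0.1, 92.6]
force: [0.9, 0.3, 6.8]
gripper_width: 0.368
```

Run:
```python
from h import *
s=observe(); print(s['time_s'],s['ee_pos'],s['tool_rot'],s['gripper_width'],s['force'].round(1))
f=grab('side','s18'); cv2.imwrite('pics/m18.png',cv2.resize(f['pixels'][220:380,340:480],None,fx=4,fy=3.7))
```

```text
30.5 [ 0.4788352  -0.38605304  0.35316614] [1.66748936e+02 5.95912401e-02 9.25683275e+01] 0.36794394302205935 [0.9 0.3 6.8]
```

View pics/m18.png

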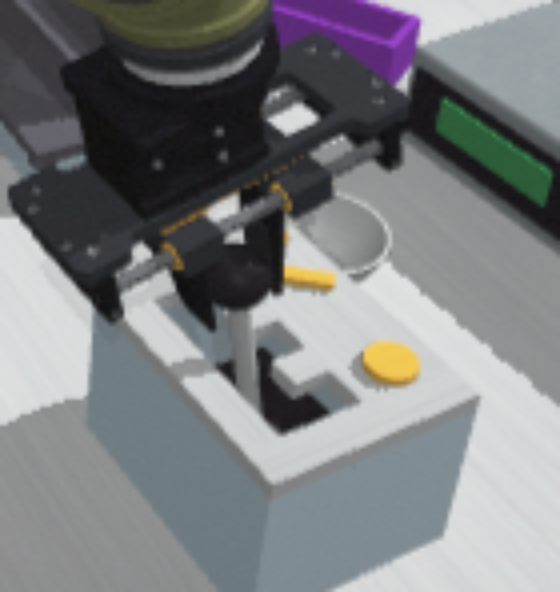

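The lever is out in the lane. Next I'll sweep to +y.

Call:
{"op": "move_arm", "data": {
  "commands": [
    [[0.0,-0.0004,0.0078,-0.0002,0,0,0],[0.0,-0.0005,0.0109,-0.0009,0,0,0],[0.0,-0.0005,0.0108,-0.0017,0,0,0],[0.0,-0.0005,0.0106,-0.0024,0,0,0],[0.0,-0.0005,0.0104,-0.0032,0,0,0],[0.0,-0.0005,0.0102,-0.0039,0,0,0],[0.0,-0.0003,0.0071,-0.0032,0,0,0],[0.0,0,0,0,0,0,0]]
  ]
}}

```text
time_s: 31.35
ee_pos: [0.4764, -0.317, 0.3375]
tool_rot: [166.7, -0.0, 92.7]
force: [3.0, 3.5, 6.8]
gripper_width: 0.366
```

Run:
```python
from h import *
s=observe(); print(s['time_s'],s['ee_pos'],s['tool_rot'],s['gripper_width'],s['force'].round(1))
f=grab('side','s19'); cv2.imwrite('pics/m19.png',cv2.resize(f['pixels'][220:380,340:480],None,fx=4,fy=3.7))
```

```text
31.35 [ 0.4763575  -0.31697448  0.33750177] [ 1.66667514e+02 -4.65925568e-02  9.26564208e+01] 0.36576846404856833 [3.  3.5 6.8]
```

View pics/m19.png

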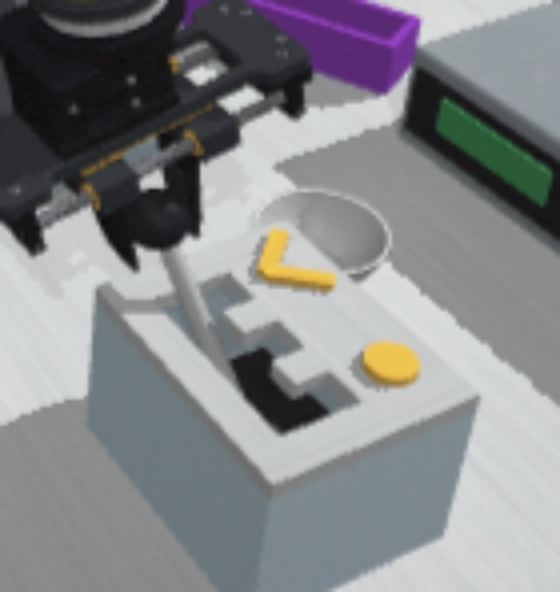

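Call:
{"op": "move_arm", "data": {
  "commands": [
    [[0.0,0.0097,0.0006,0.0019,-0.08,1.72,0],[0.0,0.0097,0.0006,0.0019,-0.08,1.72,0],[0.0,0.0196,0.0013,0.0026,-0.16,3.43,0],[0.0,0.0198,0.001,0.0015,-0.16,3.43,0],[0.0,0.0165,0.0008,0.0004,-0.13,2.86,0],[0.0,0.003,0.0002,0,0,0,0],[0.0,0,0,0,0,0,0],[0.0,0,0,0,0,0,0]]
  ]
}}

```text
time_s: 32.2
ee_pos: [0.5539, -0.3124, 0.3449]
tool_rot: [-179.8, -0.2, 92.7]
force: [-3.3, 5.8, 8.0]
gripper_width: 0.368
```

Run:
```python
from h import *
s=observe(); print(s['time_s'],s['ee_pos'],s['tool_rot'],s['gripper_width'],s['force'].round(1))
f=grab('side','s20'); cv2.imwrite('pics/m20.png',cv2.resize(f['pixels'][220:380,340:480],None,fx=4,fy=3.7))
```

```text
32.2 [ 0.5539226  -0.31235901  0.3448767 ] [-1.79796017e+02 -1.79327019e-01  9.27039463e+01] 0.3683324262076016 [-3.3  5.8  8. ]
```

View pics/m20.png

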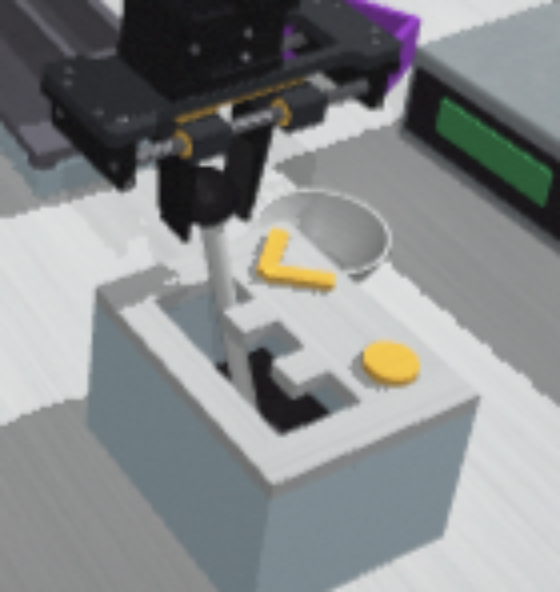

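The lever is home in the marked notch. I'll release and rise.

Call:
{"op": "move_arm", "data": {
  "commands": [
    [[0.08,-0.003,0,0,0,0,0],[0.08,0,0,0,0,0,0],[0.08,0,0,0,0,0,0],[0.08,0,0,0,0,0,0],[0.08,0,0,0,0,0,0],[0.08,0,0,0.01,0,0,0],[0.08,0,0,0.02,0,0,0],[0.08,0,0,0.03,0,0,0]]
  ]
}}

```text
time_s: 33.05
ee_pos: [0.5499, -0.3134, 0.4039]
tool_rot: [-179.8, -0.1, 92.6]
force: [-0.1, 0.2, 0.3]
gripper_width: 0.839
```

Call:
{"op": "move_arm", "data": {
  "commands": [
    [[0.08,0,0,0.03,0,0,0],[0.08,0,0,0.03,0,0,0],[0.08,0,0.0,0.02,0,0,0],[0.08,0,0,0,0,0,0],[0.08,-0.02,0.02,0,0,0,0],[0.08,-0.02,0.02,0,0,0,0],[0.08,0,0,0,0,0,0],[0.08,0,0,0,0,0,0]]
  ]
}}

```text
time_s: 33.85
ee_pos: [0.5101, -0.2734, 0.484]
tool_rot: [-180.0, -0.0, 92.6]
force: [1.0, -0.7, -0.2]
gripper_width: 0.839
```

Run:
```python
from h import *
s=observe(); print(s['time_s'],s['ee_pos'],s['gripper_width'],s['force'].round(1))
f=grab('side','s21'); t=grab('top','t21')
cv2.imwrite('pics/m21.png',np.hstack([cv2.resize(f['pixels'][220:380,340:480],(400,400)),cv2.resize(t['pixels'][140:300,220:520],(400,400))]))
w=cloud(f); z=w[260:310,370:430].reshape(-1,3)
P=z[(z[:,2]>.15)&(z[:,2]<.2)&(abs(z[:,0]-.55)<.04)&(abs(z[:,1]+.31)<.04)]
A=np.c_[2*P,np.ones(len(P))]; x=np.linalg.lstsq(A,(P**2).sum(1),rcond=None)[0]; print('ball',len(P),x[:3],np.sqrt(x[3]+(x[:3]**2).sum()))
a=np.radians(2.65); o=np.array([.5535,-.3811]); q=x[:2]-o; print('console frame',q@[np.cos(a),np.sin(a)],q@[-np.sin(a),np.cos(a)])
```

```text
33.85 [ 0.51010282 -0.27340029  0.48400721] 0.8389314036294411 [ 1.  -0.7 -0.2]
ball 246 [ 0.54976856 -0.31206398  0.17041034] 0.020016137342846196
console frame -0.0005355845111205734 0.06913471980078721
```

View pics/m21.png

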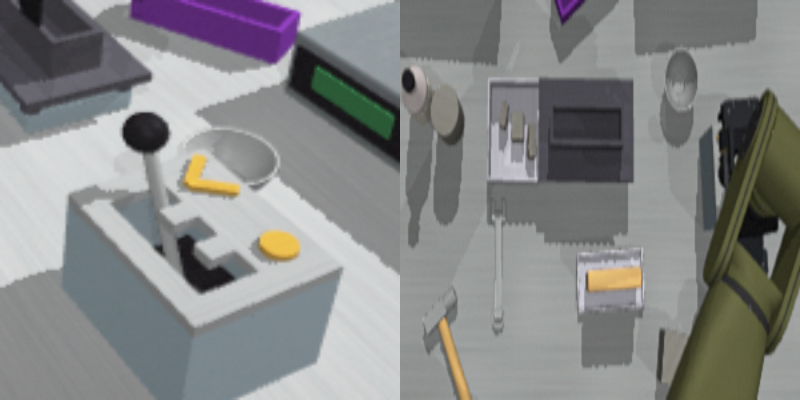

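View pics/s21.png

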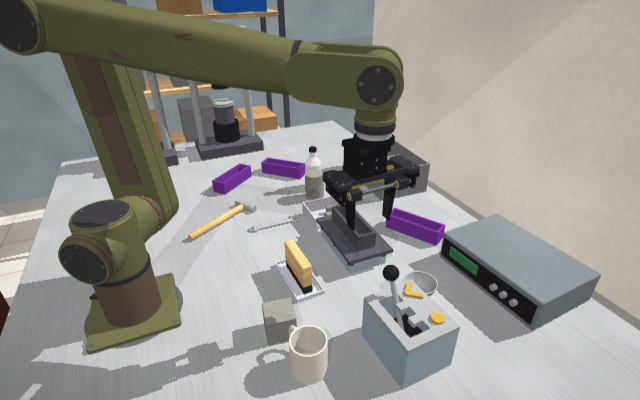

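The ball stands at console (-0.5, +69.1) mm, against an expected (0, +69.6), so the lever is home. The bystanders are where they were, so I'm handing in.

Run:
```python
from h import *
print(robot.job_done())
```

```text
the job is handed in; nothing more can be done
None
```

The job is done and handed in at about 34 s on the robot's clock, well inside the 72 s limit. No verdict comes back, so what follows rests on my own last checks.

- **Mortar pieces:** I pushed all three off the plate with the scraper. In the last top view they lie in the catch tray and the plate is clear. The fingers stayed on the wood above them.
- **Scraper:** It stands upright in its shallow tray. My first grasp missed because I lifted before the fingers had closed. The block was not disturbed, and the second grasp held.
- **Mould:** It stands upright at (0.6246, 0.0021), yaw -0.8°. I measured the plate's centre at (0.6246, 0.002) and its yaw at about -0.8°. The plate yaw readings ranged from -0.6° to -1.0°.
- **Lever:** It is in the +y notch marked by the arrowhead. The released ball measured (-0.5, +69.1) mm in the console's frame, against an expected (0, +69.6) mm, so it is fully home. That ball fit came out 2 mm large in radius, so those figures are good to only a couple of millimetres.
- **Bystanders:** The last views show them unmoved. I checked this by eye and did not measure their positions again.
- **Forces:** The wrist readings I took at the end of each move never went above about 11 N.

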